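# Feeler-test the figure stands and pull the jammed ones

## Robot

A 6-joint arm with a two-finger parallel gripper is mounted at the origin on the work surface. World frame = base frame: x ahead of the robot, y to its left, z up, the work surface at z = 0. Lengths are in m, angles in degrees, forces in N, time in s.
With the tool pointing down it reaches from about 0.25 to 0.725 m from the base axis. Payload 9.7 kg.
Tool frame: the origin (TCP) lies at the very end of the fingers, on their centre line; the grasp point (between the pads) lies 19 mm behind it; z points along the fingers, y is the direction in which the jaws open and shut (so a half turn about z gives the same grasp; the last joint's range is limited). The gripper opens to 85 mm and grips with 20 to 120 N. Pads are 22 mm wide; open, the fingers measure 114 mm over their backs; the gripper's body (76 mm by 85 mm) begins 54 mm behind the grasp point. The pads swing forward as they close: fully open they stand 13 mm farther back than shut.
Start: joints at [0, 4.979, 10.078, 95.1, 0, 90], TCP at [0.55, -0, 0.231] pointing down, gripper open.
Joint ranges: [-179.16, 179.16], [-48.56, 103.87], [-65.8, 70.77], [-126.05, 130.52], [-82.76, 87.17], [-180, 180]. Speed limits (degrees/s): [127.2, 127.2, 147.25, 180, 180, 180].

## Interface

Orientations are given as [roll, pitch, yaw] about the fixed x, y, z axes, in that order (R = Rz(yaw) Ry(pitch) Rx(roll)).
In Python, from workcell import bot gives the robot as it stands.
- The arm moves only by the shell command python3 -m pendant 'ROWS' [FORCE]. ROWS is JSON, a list that holds one entry, the list of rows, each a list of 7 numbers: the shift along the tool's x, y, z in cm, then the turn, a rotation vector about the tool's x, y, z in rad, then the opening in per cent of the stroke, from 0 (shut) to 100 (fully open). In form: [[[dx, dy, dz, ax, ay, az, gripper], ...]]. A call has 1 to 5 rows; each row shifts and turns the pose as measured when the row begins, along the tool's axes as they then stand; what a row does not reach is not made up. A row lasts 1/12 s, in which the tool goes at most 41.7 mm and 7.16 degrees, less where a joint would pass 70% of its speed; a pose out of reach is approached as far as the arm can. A call with a gripper value outside its range is refused whole. The fingers move at their own pace and stop on an object; FORCE is the grip in N (left out, the last holds). Time passes only in rows, so rows that do not move let the fingers close. It gives the time, the measured TCP pose, the force and the opening at its end, in the units of the state.
- bot.get_obs(): the state, without advancing time (a new reading comes with each control period).
- bot.camera(name): name is "scene" or "side" or "wrist"; returns the picture (480x640x3 uint8, red, green, blue); there is no depth.
- bot.get_calibration(name): a dict with "intrinsics" (3x3 intrinsics, pixels), "D" ([k1, k2, p1, p2, k3] as OpenCV has them; the pictures are not rectified), "pose" (4x4, takes a point from camera to world coordinates); the wrist camera has in their place "T_tool_cam" (4x4, takes a point from camera to tool coordinates, whose origin is the TCP and whose axes are the flange's). Camera axes: x right, y down, z forward; pixel columns grow to the right and rows downward; lengths in m; the calibration is good to about 2 mm. A picture is of the moment at which its call begins: read the wrist's pose just before it. get_calibration takes no time and is no camera call.
- bot.job_done(): hands the job in, once; it reports no verdict.
Trained networks look in the newest picture that a camera, given by its name, has taken for a name from the list of things; names that differ only in an ending like _2 or _b are one class to them, and where a whole thing is asked for, a point or a joint stands for the part that bears it (a point fixed in the world has none). Each returns a list of dicts, best first, with "confidence" (0 to 1); they miss things now and then, are a little off and sometimes report something else, mostly with a low value. They report only what shows in the picture. A call takes as long as a camera call.
- bot.masks_of(camera, thing): "pixels" (480x640 bool, what is visible of it) and "extent" ([left, top, right, bottom] in pixels, round what is visible of it).
- bot.mark_of(camera, thing): "uv" ([column, row] in pixels: a listed point, or the origin of a listed thing).
The state is a dict: "time": time; "q": joint angles; "qd": joint speeds; "joint_efforts": joint torques, N m; "ee_pos": TCP position; "tcp_rot": TCP orientation; "wrist_force": force on the tool from outside, world axes, zero at the start; "torque": the same for the moment, N m; "opening": finger opening in m.
Only numpy, scipy, OpenCV 4.12 (cv2) and the standard library are available. Lean on these libraries where they do the work, as an engineer would, in place of code of your own. Each camera call takes 0.05 s, during which the arm holds its last target. There are 200 camera calls.

## Task

First clear the red bottle off the tool rest: stand it upright near the middle of the cork coaster. Then take the orange-handled feeler blade and push it as far as it will go into the gap of every stand on the mat: in a good stand the white shoe slides well down, in a bad one it jams after a few millimetres. Hang the blade back in its slot in the rest, put every jammed stand upright in the yellow tray, leave the good ones upright on the dark mat, and do not knock the other things about.

Things in the scene. Friction and masses are not known exactly. Their poses are not given: they have to be found in the camera images.
- stand1: one of six like figure stands, 5 or 6 present: square wooden plinth 36 x 36 x 44 mm tall, 140 g, loose. Origin: centre of underside, z up. A gap 6.5 mm wide, 32 mm deep, open at both ends, runs along its x through the middle of its top; brass bevelled lips widen it to 12.5 mm over the top 4 mm. A white shoe lies in the gap, its top 10 mm below the stand's top
- stand2: one of six like figure stands, 5 or 6 present: square wooden plinth 36 x 36 x 44 mm tall, 140 g, loose. Origin: centre of underside, z up. A gap 6.5 mm wide, 32 mm deep, open at both ends, runs along its x through the middle of its top; brass bevelled lips widen it to 12.5 mm over the top 4 mm. A white shoe lies in the gap, its top 10 mm below the stand's top
- stand3: one of six like figure stands, 5 or 6 present: square wooden plinth 36 x 36 x 44 mm tall, 140 g, loose. Origin: centre of underside, z up. A gap 6.5 mm wide, 32 mm deep, open at both ends, runs along its x through the middle of its top; brass bevelled lips widen it to 12.5 mm over the top 4 mm. A white shoe lies in the gap, its top 10 mm below the stand's top
- stand4: one of six like figure stands, 5 or 6 present: square wooden plinth 36 x 36 x 44 mm tall, 140 g, loose. Origin: centre of underside, z up. A gap 6.5 mm wide, 32 mm deep, open at both ends, runs along its x through the middle of its top; brass bevelled lips widen it to 12.5 mm over the top 4 mm. A white shoe lies in the gap, its top 10 mm below the stand's top
- stand5: one of six like figure stands, 5 or 6 present: square wooden plinth 36 x 36 x 44 mm tall, 140 g, loose. Origin: centre of underside, z up. A gap 6.5 mm wide, 32 mm deep, open at both ends, runs along its x through the middle of its top; brass bevelled lips widen it to 12.5 mm over the top 4 mm. A white shoe lies in the gap, its top 10 mm below the stand's top
- stand6: one of six like figure stands, 5 or 6 present: square wooden plinth 36 x 36 x 44 mm tall, 140 g, loose. Origin: centre of underside, z up. A gap 6.5 mm wide, 32 mm deep, open at both ends, runs along its x through the middle of its top; brass bevelled lips widen it to 12.5 mm over the top 4 mm. A white shoe lies in the gap, its top 10 mm below the stand's top
- shoe1 (a joint): how far the white shoe (30 x 5.2 mm) in the gap of stand1 has been pushed down, m; 0 at the start. It slides against about 2 N of friction and stays where left. In a good stand it goes down 13 mm (blade tip then 23 mm below the stand's top); in a stand stuck with dried varnish it jams dead after 3 mm (tip 13 mm below)
- shoe2 (a joint): how far the white shoe (30 x 5.2 mm) in the gap of stand2 has been pushed down, m; 0 at the start. It slides against about 2 N of friction and stays where left. In a good stand it goes down 13 mm (blade tip then 23 mm below the stand's top); in a stand stuck with dried varnish it jams dead after 3 mm (tip 13 mm below)
- shoe3 (a joint): how far the white shoe (30 x 5.2 mm) in the gap of stand3 has been pushed down, m; 0 at the start. It slides against about 2 N of friction and stays where left. In a good stand it goes down 13 mm (blade tip then 23 mm below the stand's top); in a stand stuck with dried varnish it jams dead after 3 mm (tip 13 mm below)
- shoe4 (a joint): how far the white shoe (30 x 5.2 mm) in the gap of stand4 has been pushed down, m; 0 at the start. It slides against about 2 N of friction and stays where left. In a good stand it goes down 13 mm (blade tip then 23 mm below the stand's top); in a stand stuck with dried varnish it jams dead after 3 mm (tip 13 mm below)
- shoe5 (a joint): how far the white shoe (30 x 5.2 mm) in the gap of stand5 has been pushed down, m; 0 at the start. It slides against about 2 N of friction and stays where left. In a good stand it goes down 13 mm (blade tip then 23 mm below the stand's top); in a stand stuck with dried varnish it jams dead after 3 mm (tip 13 mm below)
- shoe6 (a joint): how far the white shoe (30 x 5.2 mm) in the gap of stand6 has been pushed down, m; 0 at the start. It slides against about 2 N of friction and stays where left. In a good stand it goes down 13 mm (blade tip then 23 mm below the stand's top); in a stand stuck with dried varnish it jams dead after 3 mm (tip 13 mm below)
- blade: feeler blade, 60 g: orange handle 34 (x) x 14 (y) x 50 (z) mm, below it a steel blade 18 (x) x 4 (y) mm, 40 mm long. Origin: centre of the handle's underside, z up; blade tip at z = -40 mm. It starts hanging upright in the slot of the rest, handle sitting on the rest's top, axes parallel to point rest_slot's
- rest_slot (a point): centre of the mouth of the blade's slot in the top face (50 mm up) of the fixed pale green tool rest, a block 100 x 120 x 50 mm tall; axes parallel to the block's, whose middle lies 20 mm towards +y. The slot goes right through, 26 mm along x, 8 mm along y. The red bottle starts on the block at about y = +29.5 mm from this point
- bottle: red dropper bottle, 28 mm in diameter up to 55 mm, then a white nozzle tapering to a total height of 80 mm, 50 g. Origin: centre of its underside. It starts standing on the rest about 8 mm from the broad side of the blade's handle, where a finger would have to go
- coaster: fixed round cork coaster, 84 mm in diameter, 4 mm thick; origin at the centre of its underside
- tray: fixed yellow open rework tray, 165 (x) x 160 (y) mm outside, walls 4 mm thick and 20 mm high, floor about 4 mm thick; origin at the centre of its underside. Empty at the start
- mat: fixed dark work mat 300 (x) x 380 (y) x 3 mm under the stands; origin at the centre of its underside
- figure: bystander, loose: white figure on a black base 30 mm in diameter, 67 mm tall in all; origin at the centre of its underside
- blue_paint: bystander, loose: blue paint bottle 27 mm in diameter, 70 mm tall; origin at the centre of its underside
- green_paint: bystander, loose: green paint bottle 27 mm in diameter, 70 mm tall; origin at the centre of its underside
- pot: bystander, loose: amber paint pot with black lid 38 mm in diameter, 42 mm tall; origin at the centre of its underside
- cup: bystander, loose: white rinsing cup, 68 mm across, 80 mm tall; origin at the centre of its underside

How it is judged:
By the outcome, as a careful person would: the job done as asked, in the order asked, and still so for the second after the job is handed in, with the robot touching nothing.
Of stand1, stand2, stand3, stand4, stand5, stand6 only 5 to 6 are there at a start; the rules pass over those that are not, and their reading is None.
At some moment in a run one of stand1, stand2, stand3, stand4, stand5, stand6 may be knocked a few centimetres aside while the robot is not near it.
It also fails if it takes over 192 s, if anything falls off the work surface, if the arm or the gripper's body presses on something with over 40 N, if the wrist force passes 120 N, or if a joint passes its speed limit or range.

## Working session

There is one attempt and no reset: what is moved stays moved. The work goes in short steps, Python scripts to look and compute and a shell command to move; the robot and the scene stay as the last step left them, time stands still between calls to the robot, and variables do not carry over. Pictures are saved under pics/ and viewed, about 12 in all and at most 16, crops included, and the job is handed in when it is done.

```bash
mkdir -p pics; ls; python3 - <<'E'
from workcell import bot
import cv2, numpy as np
np.set_printoptions(precision=4,suppress=True)
print(bot.get_obs())
for c in ("scene","side","wrist"):
    im=bot.camera(c); cv2.imwrite(f"pics/{c}0.png",im[:,:,::-1])
    k=bot.get_calibration(c)
    for a,b in k.items(): print(c,a,np.array(b).tolist() if a!="pose" else np.array(b))
E
```

```text
pics
{'time': 0.0, 'q': array([ 0.    ,  5.0122, 10.0337, 95.0975,  0.0005, 90.0014]), 'qd': array([-0.0592, -0.0758, -0.0036,  0.0403, -0.0466,  0.0331]), 'joint_efforts': array([  0.0008, -52.0392,  46.4803,   0.0164,   0.    ,  -0.0001]), 'ee_pos': array([0.5498, 0.    , 0.2306]), 'tcp_rot': array([-179.924 ,   -0.0005,   89.9986]), 'wrist_force': array([-0.0671, -0.3789,  0.7144]), 'torque': array([0.041 , 0.0469, 0.0414]), 'opening': 0.0854657564812656}
scene intrinsics [[439.24545084589073, 0.0, 327.9624861826707], [0.0, 439.24545084589073, 238.99134353023075], [0.0, 0.0, 1.0]]
scene D [0.02632761409181052, 0.0, 0.0, 0.0, 0.0]
scene pose [[-0.7871  0.4505 -0.4213  0.9369]
 [ 0.6165  0.5937 -0.5171  0.4164]
 [ 0.0172 -0.6668 -0.7451  0.6785]
 [ 0.      0.      0.      1.    ]]
side intrinsics [[497.13502810041973, 0.0, 318.46778961404016], [0.0, 497.13502810041973, 238.76358203854886], [0.0, 0.0, 1.0]]
side D [-0.14329263033186299, 0.0, 0.0, 0.0, 0.0]
side pose [[ 0.7054 -0.459   0.5401  0.068 ]
 [-0.7088 -0.462   0.533  -0.5603]
 [ 0.0049 -0.7589 -0.6512  0.7297]
 [ 0.      0.      0.      1.    ]]
wrist intrinsics [[389.7106577155293, 0.0, 325.3531218238472], [0.0, 389.7106577155293, 249.56760474113284], [0.0, 0.0, 1.0]]
wrist D [-0.026381150208865722, 0.0, 0.0, 0.0, 0.0]
wrist T_tool_cam [[8.483892018591559e-05, -0.9615312222516286, -0.2746956523821361, 0.06987482053863733], [0.9999999962571383, 7.691287539896771e-05, 3.9624903724284174e-05, 0.0002780950377666569], [-1.6972949625318077e-05, -0.27469565471572227, 0.9615312251779553, -0.14281580896662352], [0.0, 0.0, 0.0, 1.0]]
```

View pics/scene0.png

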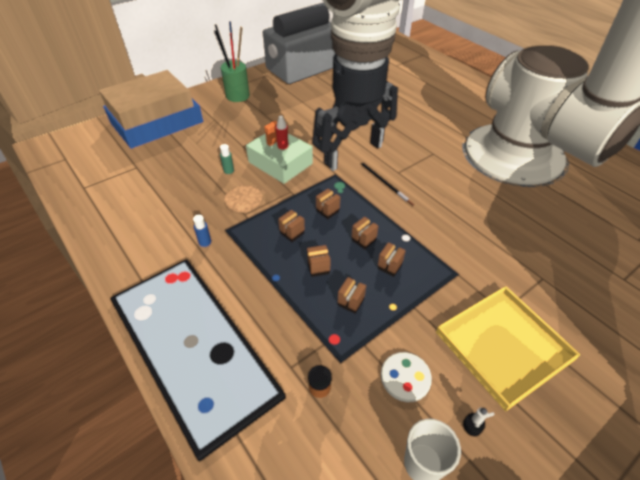

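View pics/side0.png

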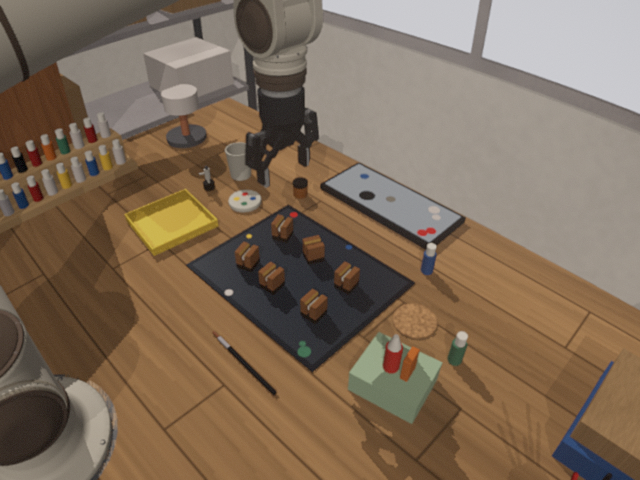

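```bash
cat > h.py <<'E'
from workcell import bot
import cv2, numpy as np
from scipy.spatial.transform import Rotation as Ro
np.set_printoptions(precision=4,suppress=True)
def campose(c,o=None):
    k=bot.get_calibration(c)
    if c!="wrist": return k,np.array(k["pose"])
    o=o or bot.get_obs(); T=np.eye(4); T[:3,:3]=Ro.from_euler("xyz",o["tcp_rot"],degrees=True).as_matrix(); T[:3,3]=o["ee_pos"]
    return k,T@np.array(k["T_tool_cam"])
def back(c,uv,z,o=None):
    k,T=campose(c,o)
    p=cv2.undistortPoints(np.array(uv,float).reshape(-1,1,2),np.array(k["intrinsics"]),np.array(k["D"]))[:,0]
    d=np.c_[p,np.ones(len(p))]@T[:3,:3].T
    return T[:3,3]+d*((z-T[2,3])/d[:,2])[:,None]
def proj(c,P,o=None):
    k,T=campose(c,o); Ti=np.linalg.inv(T)
    return cv2.projectPoints(np.array(P,float).reshape(-1,1,3),cv2.Rodrigues(Ti[:3,:3])[0],Ti[:3,3],np.array(k["intrinsics"]),np.array(k["D"]))[0][:,0]
E
python3 - <<'E'
from h import *
bot.camera("scene");bot.camera("side")
Z=dict(stand1=.003,blade=.05,rest_slot=.05,bottle=.05,coaster=0,tray=0,mat=0,figure=0,blue_paint=0,green_paint=0,pot=0,cup=0)
for n,z in Z.items():
  for c in ("scene","side"):
    for r in bot.mark_of(c,n)[:7]:
      if r["confidence"]>.3: print(n,c,round(r["confidence"],2),np.round(r["uv"]),back(c,r["uv"],z)[0][:2])
E
```

```text
stand1 scene 0.95 [295. 235.] [ 0.6023 -0.1037]
stand1 scene 0.94 [321. 266.] [ 0.6096 -0.0052]
stand1 scene 0.75 [327. 210.] [ 0.5036 -0.1202]
stand1 scene 0.66 [354. 302.] [0.6123 0.0997]
stand1 scene 0.64 [391. 268.] [0.503  0.0825]
stand1 scene 0.64 [365. 239.] [ 0.4948 -0.0057]
stand1 side 0.94 [345. 287.] [ 0.603  -0.1096]
stand1 side 0.84 [311. 316.] [ 0.5015 -0.1146]
stand1 side 0.81 [272. 285.] [ 0.5023 -0.    ]
stand1 side 0.73 [250. 261.] [0.515  0.0863]
stand1 side 0.7 [313. 256.] [0.6222 0.0035]
stand1 side 0.59 [284. 237.] [0.6199 0.0945]
blade scene 0.73 [273. 142.] [ 0.4959 -0.3426]
blade scene 0.69 [335. 253.] [0.5934 0.0162]
blade side 0.81 [407. 371.] [ 0.5004 -0.3369]
blade side 0.47 [209. 183.] [0.5892 0.331 ]
rest_slot scene 0.72 [271. 140.] [ 0.4925 -0.3534]
rest_slot side 0.93 [406. 374.] [ 0.4941 -0.3407]
bottle scene 0.53 [285. 147.] [ 0.4836 -0.3085]
bottle side 0.74 [392. 370.] [ 0.4844 -0.3199]
coaster side 0.88 [415. 322.] [ 0.6317 -0.2648]
coaster side 0.63 [208. 186.] [0.618  0.3853]
tray scene 0.64 [501. 344.] [0.4654 0.3149]
tray side 0.97 [171. 219.
[... 156 characters left out ...]
scene 0.69 [471. 426.] [0.615  0.3719]
figure scene 0.55 [293. 234.] [ 0.6026 -0.1106]
figure scene 0.39 [285. 147.] [ 0.447  -0.3674]
figure side 0.74 [208. 185.] [0.6202 0.3903]
blue_paint scene 0.6 [202. 238.] [ 0.7571 -0.2143]
blue_paint side 0.58 [424. 273.] [ 0.7536 -0.198 ]
green_paint scene 0.68 [226. 172.] [ 0.6152 -0.3692]
green_paint scene 0.33 [503. 343.] [0.4614 0.316 ]
green_paint side 0.94 [457. 364.] [ 0.606 -0.376]
green_paint side 0.57 [388. 365.] [ 0.5184 -0.2898]
pot scene 0.69 [318. 390.] [0.7639 0.1878]
pot scene 0.64 [425. 464.] [0.707  0.3658]
pot side 0.65 [302. 192.] [0.7728 0.1946]
cup scene 0.81 [421. 464.] [0.7122 0.3632]
cup side 0.58 [239. 173.] [0.7125 0.3774]
```

View pics/wrist0.png

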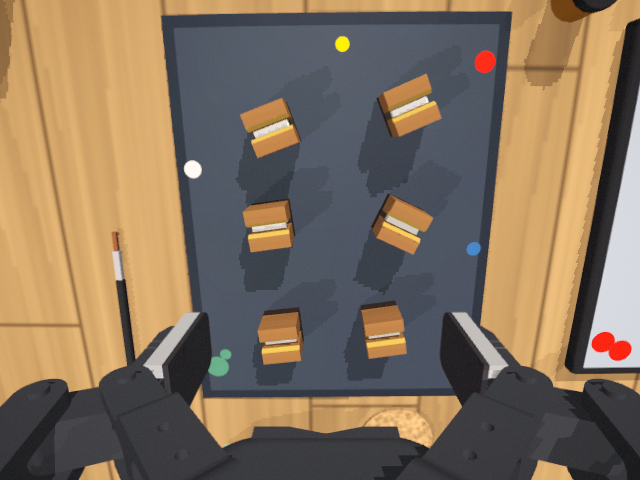

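```bash
python3 -m pendant '[[[-4,-0.7,0,0,0,0,100],[-4,-0.7,0,0,0,0,100],[-4,-0.7,0,0,0,0,100],[-4,-0.7,0,0,0,0,100],[-4,-0.7,0,0,0,0,100]]]'; python3 -m pendant '[[[-4,-0.7,0,0,0,0,100],[-4,-0.7,0,0,0,0,100],[-4,-0.7,0,0,0,0,100],[-2,-0.7,0,0,0,0,100],[0,0,0,0,0,0,100]]]'
python3 - <<'E'
from h import *
o=bot.get_obs();print(o['ee_pos'],o['tcp_rot'])
im=bot.camera("wrist");cv2.imwrite("pics/w1.png",im[:,:,::-1])
for n,z in dict(rest_slot=.05,bottle=.05,blade=.05,coaster=0,green_paint=0).items():
    for r in bot.mark_of("wrist",n)[:2]: print(n,round(r["confidence"],2),np.round(r["uv"]),back("wrist",r["uv"],z,o)[0])
E
```

```text
time: 1.87
ee_pos: [0.516, -0.1992, 0.2308]
tcp_rot: [179.9, -0.1, 90.8]
wrist_force: [1.8, 0.3, 0.4]
opening: 0.0854
time: 2.28
ee_pos: [0.4857, -0.3506, 0.2298]
tcp_rot: [179.9, -0.0, 90.5]
wrist_force: [0.4, -0.1, -0.0]
opening: 0.0854
[ 0.4857 -0.3506  0.2298] [179.9414  -0.0042  90.4728]
rest_slot 0.63 [339. 212.] [ 0.4974 -0.3398  0.05  ]
bottle 0.93 [332. 183.] [ 0.4911 -0.3158  0.05  ]
blade 0.61 [337. 215.] [ 0.4956 -0.3427  0.05  ]
coaster 0.9 [482. 121.] [ 0.6285 -0.2633  0.    ]
coaster 0.49 [633.  48.] [ 0.7572 -0.1989  0.    ]
green_paint 0.76 [447. 237.] [ 0.607  -0.3735  0.    ]
```

View w1.

View pics/w1.png

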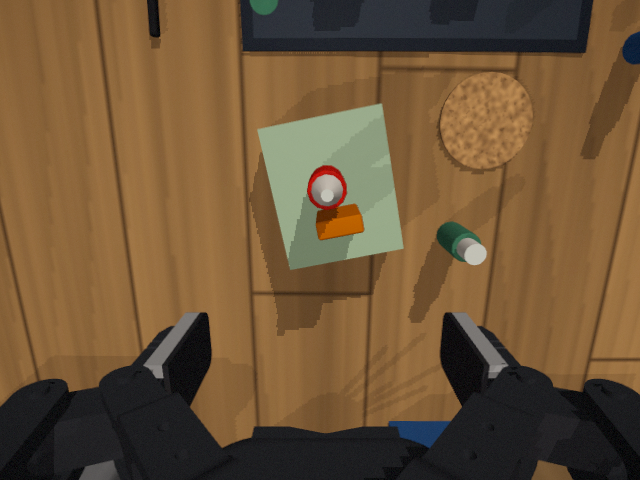

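```bash
python3 - <<'E'
from h import *
o=bot.get_obs()
im=bot.camera("wrist")
hsv=cv2.cvtColor(im,cv2.COLOR_RGB2HSV)
g=((abs(im[:,:,0].astype(int)-155)<40)&(im[:,:,1].astype(int)-im[:,:,0]>8)&(im[:,:,1]>140)).astype(np.uint8)
n,l,s,c=cv2.connectedComponentsWithStats(g); k=1+np.argmax(s[1:,4]); print(s[k])
cnt=max(cv2.findContours((l==k).astype(np.uint8),0,cv2.CHAIN_APPROX_NONE)[0],key=cv2.contourArea)
P=back("wrist",cnt[:,0]+0.0,.05,o)[:,:2]
r=cv2.minAreaRect(P.astype(np.float32)*1000);print("rest",r, cv2.boxPoints(r))
def fit(P,name,lo,hi):
    pass
# bottle: nozzle tip white top z=.13, red ring; mask
for n,zz in (("bottle",(.05,.105,.13)),("blade",(.1,.05))):
    m=bot.masks_of("wrist",n)[0]; cnt=max(cv2.findContours(m["pixels"].astype(np.uint8),0,1)[0],key=cv2.contourArea)
    print(n,m["confidence"],m["extent"])
    for z in zz:
        print(z,cv2.minAreaRect((back("wrist",cnt[:,0]+0.,z,o)[:,:2]*1000).astype(np.float32)))
print("nozzle tip", back("wrist",[[327,195]],.13,o), "pred cyl centre")
h=hsv; om=((h[:,:,0]>8)&(h[:,:,0]<16)&(h[:,:,1]>230)&(h[:,:,2]>220)).astype(np.uint8)[190:250,300:380]
c=max(cv2.findContours(om,0,1)[0],key=cv2.contourArea)[:,0]+[300,190]
print("handle top",cv2.minAreaRect((back("wrist",c+0.,.1,o)[:,:2]*1000).astype(np.float32)))
cv2.imwrite("pics/om.png",om*255)
E
```

```text
[  256   111   144   154 12263]
rest ((492.2252502441406, -322.3279724121094), (99.6708755493164, 119.48825073242188), 11.722360610961914) [[ 431.291  -273.9549]
 [ 455.5674 -390.9511]
 [ 553.1595 -370.701 ]
 [ 528.8831 -253.7049]]
bottle 0.84 [307.2, 172.3, 345.4, 215.2]
0.05 ((486.7215576171875, -320.138916015625), (34.16269302368164, 34.54414749145508), 46.31440353393555)
0.105 ((486.7256774902344, -312.59210205078125), (28.354734420776367, 28.671314239501953), 46.314491271972656)
0.13 ((486.7275085449219, -309.1617126464844), (25.71470832824707, 26.00189781188965), 46.31400680541992)
blade 0.86 [311.3, 212.5, 359.8, 245.7]
0.1 ((495.3140869140625, -337.0250549316406), (33.561363220214844, 23.04777717590332), 12.475787162780762)
0.05 ((496.8804626464844, -348.22698974609375), (39.69661331176758, 27.261083602905273), 12.47585678100586)
nozzle tip [[ 0.4888 -0.3097  0.13  ]] pred cyl centreTraceback (most recent call last):
  File "<stdin>", line 20, in <module>
ValueError: max() iterable argument is empty
```

```bash
python3 -m pendant '[[[3.86,0.25,0,0,0,-0.098,100],[0,0,0,0,0,-0.098,100],[0,0,4,0,0,0,100],[0,0,4,0,0,0,100],[0,0,0,0,0,0,100]]]' 25
```

```text
time: 3.15
ee_pos: [0.4922, -0.3029, 0.1507]
tcp_rot: [179.6, 0.2, 102.9]
wrist_force: [-0.7, 0.2, -1.0]
opening: 0.0855
```

```bash
cat >> h.py <<'E'
def go(x,y,z,yaw):
    "print tool-frame shift (cm) and turn (rad) to a tool-down target"
    o=bot.get_obs(); R=Ro.from_euler("xyz",o["tcp_rot"],degrees=True)
    d=R.inv().apply(np.array([x,y,z])-o["ee_pos"])*100
    rv=(R.inv()*Ro.from_euler("xyz",[180,0,yaw],degrees=True)).as_rotvec()
    print("t",round(o["time"],2),"at",o["ee_pos"],o["tcp_rot"],"shift",d.round(2),"turn",rv.round(3),"q",o["q"].round(0),"F",o["wrist_force"].round(1),"open",round(o["opening"]*1000,1))
if __name__=="__main__":
    import sys; go(*map(float,sys.argv[1:5]))
E
python3 -m pendant '[[[-0.8,-0.56,0,0,0,0.02,100],[0,0,2,0,0,0,100],[0,0,0,0,0,0,100],[0,0,0,0,0,0,100]]]'; python3 h.py .4885 -.312 .068 101.7
```

```text
time: 3.48
ee_pos: [0.4894, -0.3131, 0.137]
tcp_rot: [179.5, 0.4, 101.6]
wrist_force: [0.5, 0.3, 0.8]
opening: 0.0853
t 3.48 at [ 0.4894 -0.3131  0.137 ] [179.4856   0.3895 101.5698] shift [ 0.17 -0.13  6.89] turn [ 0.009  0.007 -0.002] q [-33.   8.   3.  84.   0.  46.] F [0.5 0.3 0.8] open 85.3
```

```bash
python3 -m pendant '[[[0.17,-0.13,3.4,0.009,0.007,0,100],[0,0,2.5,0,0,0,100],[0,0,0.8,0,0,0,100],[0,0,0,0,0,0,100]]]'; python3 h.py .4885 -.312 .068 101.7
python3 -m pendant '[[[0,0,0,0,0,0,20],[0,0,0,0,0,0,20],[0,0,0,0,0,0,20],[0,0,0,0,0,0,20],[0,0,0,0,0,0,20]]]' 25;python3 -m pendant '[[[0,0,0,0,0,0,20],[0,0,0,0,0,0,20],[0,0,0,0,0,0,20],[0,0,0,0,0,0,20],[0,0,0,0,0,0,20]]]' 25;
```

```text
time: 3.82
ee_pos: [0.4922, -0.316, 0.0795]
tcp_rot: [179.5, 0.5, 101.4]
wrist_force: [0.0, 0.4, 0.2]
opening: 0.0856
t 3.82 at [ 0.4922 -0.316   0.0795] [179.469    0.5284 101.3988] shift [ 0.48 -0.3   1.14] turn [ 0.009  0.009 -0.005] q [-33.   9.  -3.  78.  -0.  46.] F [0.  0.4 0.2] open 85.6
time: 4.23
ee_pos: [0.4948, -0.3182, 0.0879]
tcp_rot: [179.1, 0.9, 101.3]
wrist_force: [0.8, 0.3, -0.7]
opening: 0.028
time: 4.65
ee_pos: [0.4951, -0.3183, 0.0891]
tcp_rot: [179.1, 0.9, 101.4]
wrist_force: [-0.2, 0.2, -0.5]
opening: 0.0282
```

```bash
python3 -m pendant '[[[0,0,0,0,0,0,50],[0,0,0,0,0,0,50],[0,0,0,0,0,0,50]]]'; python3 h.py .4885 -.312 .068 101.7
```

```text
time: 4.9
ee_pos: [0.4951, -0.3182, 0.0889]
tcp_rot: [179.1, 0.9, 101.4]
wrist_force: [-0.0, 0.6, -0.1]
opening: 0.0431
t 4.9 at [ 0.4951 -0.3182  0.0889] [179.0674   0.9177 101.3558] shift [ 0.77 -0.56  2.07] turn [ 0.016  0.016 -0.006] q [-33.   8.  -2.  78.  -0.  46.] F [-0.   0.6 -0.1] open 43.1
```

```bash
python3 -m pendant '[[[0.75,-0.48,1,0.015,0.015,0,50],[0,0,1,0,0,0,50],[0,0,0,0,0,0,50]]]'; python3 h.py .4885 -.312 .068 101.7
```

```text
time: 5.15
ee_pos: [0.4885, -0.3113, 0.067]
tcp_rot: [180.0, -0.0, 101.4]
wrist_force: [-0.4, 1.2, -0.5]
opening: 0.0428
t 5.15 at [ 0.4885 -0.3113  0.067 ] [179.9986  -0.0136 101.3587] shift [-0.07 -0.01 -0.1 ] turn [ 0.    -0.    -0.006] q [-33.   9.  -4.  77.   0.  46.] F [-0.4  1.2 -0.5] open 42.8
```

```bash
python3 -m pendant '[[[0,0,0,0,0,0,20],[0,0,0,0,0,0,20],[0,0,0,0,0,0,20],[0,0,0,0,0,0,20]]]' 25; python3 -m pendant '[[[0,0,-2.5,0,0,0,20],[0,0,-2.5,0,0,0,20],[0,3.5,0,0,0,0,20],[0,3.5,0,0,0,0,20],[0,3.5,0,0,0,0,20]]]';python3 -m pendant '[[[0,3.5,0,0,0,0,20],[0,0,0,0,0,0,20],[0,0,0,0,0,0,20]]]'; python3 h.py .629 -.264 .0225 101.7
```

```text
time: 5.48
ee_pos: [0.4881, -0.3109, 0.0659]
tcp_rot: [-179.9, -0.1, 101.4]
wrist_force: [0.7, -0.4, -0.7]
opening: 0.027
time: 5.9
ee_pos: [0.5891, -0.2919, 0.1198]
tcp_rot: [-179.9, -0.0, 101.0]
wrist_force: [0.8, -0.3, -0.2]
opening: 0.0277
time: 6.15
ee_pos: [0.6306, -0.2828, 0.1174]
tcp_rot: [-180.0, -0.1, 101.2]
wrist_force: [-0.9, -0.0, 0.4]
opening: 0.0274
t 6.15 at [ 0.6306 -0.2828  0.1174] [-179.9643   -0.0726  101.1865] shift [1.87 0.21 9.5 ] turn [-0.001 -0.001 -0.009] q [-24.  24.  21.  86.   0.  55.] F [-0.9 -0.   0.4] open 27.4
```

```bash
python3 -m pendant '[[[1.87,0.2,2.5,0,0,0,20],[0,0,3,0,0,0,20],[0,0,2,0,0,0,20],[0,0,0,0,0,0,20],[0,0,0,0,0,0,20]]]';  python3 h.py .629 -.264 .0205 101.7
```

```text
time: 6.57
ee_pos: [0.6278, -0.2642, 0.0418]
tcp_rot: [179.9, 0.0, 101.2]
wrist_force: [-0.4, -0.2, 0.7]
opening: 0.0273
t 6.57 at [ 0.6278 -0.2642  0.0418] [179.9219   0.0166 101.1525] shift [-0.    0.12  2.13] turn [ 0.001  0.    -0.01 ] q [-23.  23.  11.  78.   0.  56.] F [-0.4 -0.2  0.7] open 27.3
```

```bash
python3 -m pendant '[[[0,0.1,1.2,0,0,0,20],[0,0,0.6,0,0,0,20],[0,0,0.2,0,0,0,20],[0,0,0,0,0,0,20]]]';  python3 h.py .629 -.264 .0205 101.7
```

```text
time: 6.9
ee_pos: [0.6293, -0.2658, 0.0247]
tcp_rot: [179.7, 0.2, 101.1]
wrist_force: [-0.7, -0.7, -0.0]
opening: 0.0273
t 6.9 at [ 0.6293 -0.2658  0.0247] [179.6943   0.1816 101.0531] shift [0.19 0.   0.42] turn [ 0.005  0.003 -0.011] q [-23.  24.  10.  76.   0.  56.] F [-0.7 -0.7 -0. ] open 27.3
```

```bash
python3 -m pendant '[[[0.1,0,0.25,0,0,0,20],[0,0,0.15,0,0,0,20],[0,0,0,0,0,0,20],[0,0,0,0,0,0,20]]]';  python3 h.py .629 -.264 .0205 101.7
```

```text
time: 7.23
ee_pos: [0.63, -0.2655, 0.0223]
tcp_rot: [179.6, 0.3, 101.0]
wrist_force: [0.6, 0.3, -0.7]
opening: 0.0273
t 7.23 at [ 0.63   -0.2655  0.0223] [179.5606   0.271  101.0294] shift [ 0.17 -0.07  0.18] turn [ 0.008  0.005 -0.012] q [-23.  24.   9.  75.   0.  56.] F [ 0.6  0.3 -0.7] open 27.3
```

```bash
python3 -m pendant '[[[0,0,0.2,0,0,0,20],[0,0,0.1,0,0,0,20],[0,0,0.05,0,0,0,20],[0,0,0,0,0,0,20]]]';  python3 h.py .629 -.264 .0205 101.7; python3 -m pendant '[[[0,0,0,0,0,0,55],[0,0,0,0,0,0,55],[0,0,0,0,0,0,55],[0,0,-2,0,0,0,55],[0,0,-3,0,0,0,55]]]';python3 -m pendant '[[[0,0,-4,0,0,0,100],[0,0,-4,0,0,0,100],[0,0,-3,0,0,0,100],[0,0,0,0,0,0,100],[0,0,0,0,0,0,100]]]'
python3 - <<'E'
from h import *
go(.4963,-.3419,.2,191.7)
im=bot.camera("wrist");cv2.imwrite("pics/w2.png",im[:,:,::-1])
E
```

```text
time: 7.57
ee_pos: [0.6305, -0.2657, 0.0199]
tcp_rot: [179.5, 0.3, 101.0]
wrist_force: [0.0, 0.8, -0.5]
opening: 0.0272
t 7.57 at [ 0.6305 -0.2657  0.0199] [179.4912   0.3295 101.0374] shift [ 0.19 -0.11 -0.06] turn [ 0.009  0.006 -0.012] q [-23.  24.   9.  75.   0.  56.] F [ 0.   0.8 -0.5] open 27.2
time: 7.98
ee_pos: [0.627, -0.2641, 0.0635]
tcp_rot: [180.0, -0.0, 101.0]
wrist_force: [0.4, -0.1, -0.1]
opening: 0.047
time: 8.4
ee_pos: [0.6272, -0.2642, 0.1832]
tcp_rot: [179.8, 0.1, 101.0]
wrist_force: [1.4, 1.3, -1.0]
opening: 0.0852
t 8.4 at [ 0.6272 -0.2642  0.1832] [179.7745   0.127  101.0471] shift [ -5.13 -14.33  -1.73] turn [ 0.001  0.005 -1.582] q [-23.  23.  26.  93.   0.  56.] F [ 1.4  1.3 -1. ] open 85.2
```

View pics/w2.png

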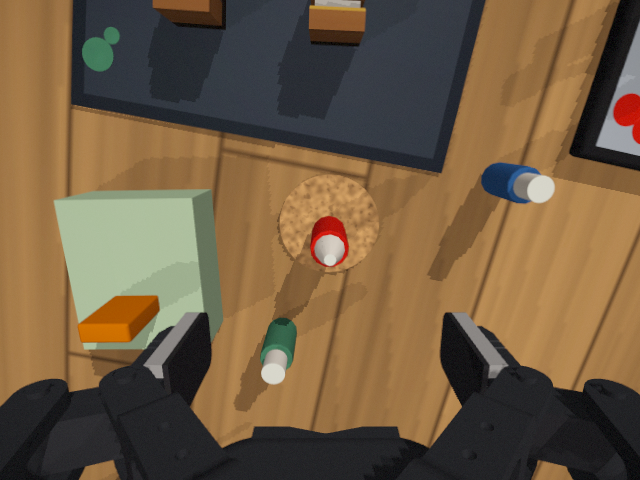

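```bash
python3 -m pendant '[[[-1.3,-3.6,-0.6,0,0,0,100],[-1.3,-3.6,-0.6,0,0,0,100],[-1.3,-3.6,-0.6,0,0,0,100],[-1.3,-3.4,0,0,0,0,100],[0,0,0,0,0,-0.12,100]]]' >/dev/null
python3 -m pendant '[[[0,0,0,0,0,-0.12,100],[0,0,0,0,0,-0.12,100],[0,0,0,0,0,-0.12,100],[0,0,0,0,0,-0.12,100],[0,0,0,0,0,-0.12,100]]]' >/dev/null
python3 -m pendant '[[[0,0,0,0,0,-0.12,100],[0,0,0,0,0,-0.12,100],[0,0,0,0,0,-0.12,100],[0,0,0,0,0,-0.12,100],[0,0,0,0,0,-0.12,100]]]' >/dev/null
python3 -m pendant '[[[0,0,0,0,0,-0.12,100],[0,0,0,0,0,-0.06,100],[0,0,0,0,0,0,100],[0,0,0,0,0,0,100]]]' 
python3 h.py .4963 -.3419 .2 191.7
```

```text
time: 10.03
ee_pos: [0.4839, -0.3407, 0.1697]
tcp_rot: [178.6, -1.3, -169.2]
wrist_force: [-0.1, -0.0, 0.2]
opening: 0.0853
t 10.03 at [ 0.4839 -0.3407  0.1697] [ 178.5799   -1.3309 -169.2363] shift [-1.13 -0.27 -3.07] turn [ 0.025 -0.023 -0.017] q [-35.  12.  11.  91.   0. -46.] F [-0.1 -0.   0.2] open 85.3
```

```bash
python3 -m pendant '[[[-1.1,-0.3,-3,0.025,-0.023,-0.017,100],[0,0,0,0,0,0,100],[0,0,0,0,0,0,100]]]' 
python3 - <<'E'
from h import *
go(.4963,-.3419,.2,191.7); o=bot.get_obs()
im=bot.camera("wrist");cv2.imwrite("pics/w3.png",im[:,:,::-1])
hsv=cv2.cvtColor(im,cv2.COLOR_RGB2HSV)
i=im.astype(int)
g=((i[:,:,1]-i[:,:,0]>8)&(i[:,:,1]>140)).astype(np.uint8)
n,l,s,c=cv2.connectedComponentsWithStats(g); k=1+np.argmax(s[1:,4])
cnt=max(cv2.findContours((l==k).astype(np.uint8),0,1)[0],key=cv2.contourArea)
print("rest",s[k],cv2.minAreaRect((back("wrist",cnt[:,0]+0.,.05,o)[:,:2]*1000).astype(np.float32)))
om=((i[:,:,0]>190)&(i[:,:,1]<150)&(i[:,:,2]<60)).astype(np.uint8)
n,l,s,c=cv2.connectedComponentsWithStats(om); k=1+np.argmax(s[1:,4])
cnt=max(cv2.findContours((l==k).astype(np.uint8),0,1)[0],key=cv2.contourArea)
print("handle",s[k],cv2.minAreaRect((back("wrist",cnt[:,0]+0.,.1,o)[:,:2]*1000).astype(np.float32)))
E
```

```text
time: 10.28
ee_pos: [0.4954, -0.3416, 0.1965]
tcp_rot: [179.8, -0.2, -168.7]
wrist_force: [0.5, -0.7, -1.5]
opening: 0.0854
t 10.28 at [ 0.4954 -0.3416  0.1965] [ 179.8145   -0.1818 -168.6746] shift [-0.08 -0.04 -0.35] turn [ 0.003 -0.003 -0.007] q [-35.  12.  14.  92.  -0. -46.] F [ 0.5 -0.7 -1.5] open 85.4
rest [  269   168   164   128 17449] ((492.340576171875, -322.31121826171875), (99.70210266113281, 120.39534759521484), 11.37153434753418)
handle [316 229  19  47 870] ((496.01708984375, -341.3533020019531), (30.649396896362305, 11.677618026733398), 11.675226211547852)
```

View pics/w3.png

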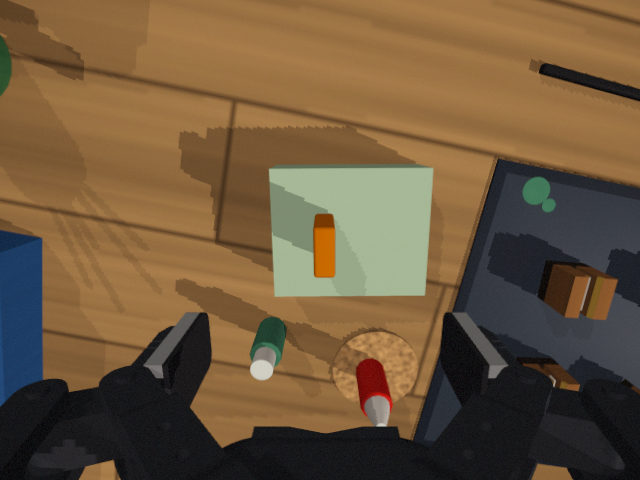

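```bash
python3 -m pendant '[[[-0.05,-0.04,4,0,0,0,100],[0,0,4,0,0,0,100],[0,0,2.5,0,0,0,100],[0,0,0,0,0,0,70],[0,0,0,0,0,0,50]]]'; python3 h.py .4961 -.3416 .061 191.6
```

```text
time: 10.75
ee_pos: [0.4964, -0.3423, 0.0901]
tcp_rot: [-180.0, 0.1, -169.1]
wrist_force: [0.0, -0.3, 0.6]
opening: 0.064
t 10.75 at [ 0.4964 -0.3423  0.0901] [-179.954     0.0517 -169.0569] shift [0.02 0.08 2.91] turn [-0.001  0.001 -0.011] q [-35.  12.   2.  80.   0. -46.] F [ 0.  -0.3  0.6] open 64.0
```

```bash
python3 -m pendant '[[[0,0.08,1.5,0,0,-0.011,45],[0,0,1.2,0,0,0,45],[0,0,0,0,0,0,45]]]'; python3 h.py .4961 -.3416 .061 191.6
```

```text
time: 11.0
ee_pos: [0.4973, -0.3425, 0.0661]
tcp_rot: [-179.8, 0.2, -168.5]
wrist_force: [0.6, -0.3, 0.0]
opening: 0.0384
t 11.0 at [ 0.4973 -0.3425  0.0661] [-179.8107    0.1887 -168.5394] shift [0.11 0.11 0.51] turn [-0.003  0.003 -0.002] q [-35.  12.  -0.  77.   0. -46.] F [ 0.6 -0.3  0. ] open 38.4
```

```bash
python3 -m pendant '[[[0.1,0.12,0.5,-0.003,0.003,0,40],[0,0,0.0,0,0,0,40]]]'; python3 h.py .4961 -.3416 .061 191.6;python3 -m pendant '[[[0,0,0,0,0,0,5],[0,0,0,0,0,0,5],[0,0,0,0,0,0,5],[0,0,0,0,0,0,5],[0,0,0,0,0,0,5]]]' 60; python3 h.py .4961 -.3416 .061 191.6
```

```text
time: 11.17
ee_pos: [0.4968, -0.342, 0.063]
tcp_rot: [-179.9, 0.1, -168.6]
wrist_force: [-0.6, 0.6, -0.4]
opening: 0.0341
t 11.17 at [ 0.4968 -0.342   0.063 ] [-179.9038    0.0926 -168.5925] shift [0.06 0.05 0.2 ] turn [-0.002  0.002 -0.003] q [-35.  12.  -1.  77.  -0. -46.] F [-0.6  0.6 -0.4] open 34.1
time: 11.58
ee_pos: [0.4981, -0.3429, 0.0665]
tcp_rot: [-179.7, 0.3, -168.6]
wrist_force: [-0.1, -0.4, -0.5]
opening: 0.0133
t 11.58 at [ 0.4981 -0.3429  0.0665] [-179.7275    0.2628 -168.6333] shift [0.17 0.17 0.55] turn [-0.005  0.005 -0.004] q [-35.  12.  -0.  77.  -0. -46.] F [-0.1 -0.4 -0.5] open 13.3
```

```bash
python3 -m pendant '[[[0,0,-2,0,0,0,5],[0,0,-2,0,0,0,5],[0,0,-3,0,0,0,5],[0,0,-4,0,0,0,5],[0,0,0,0,0,0,5]]]'; python3 h.py .5 -.16 .2 180
python3 - <<'E'
from h import *
o=bot.get_obs(); im=bot.camera("wrist");cv2.imwrite("pics/w4.png",im[:,:,::-1])
E
```

```text
time: 12.0
ee_pos: [0.4958, -0.3413, 0.1781]
tcp_rot: [-180.0, 0.0, -168.6]
wrist_force: [0.5, -1.1, 0.2]
opening: 0.0132
t 12.0 at [ 0.4958 -0.3413  0.1781] [-179.9815    0.0193 -168.6378] shift [-3.98 17.69 -2.19] turn [-0.     0.     0.198] q [-35.  11.  11.  90.   0. -46.] F [ 0.5 -1.1  0.2] open 13.2
```

View pics/w4.png

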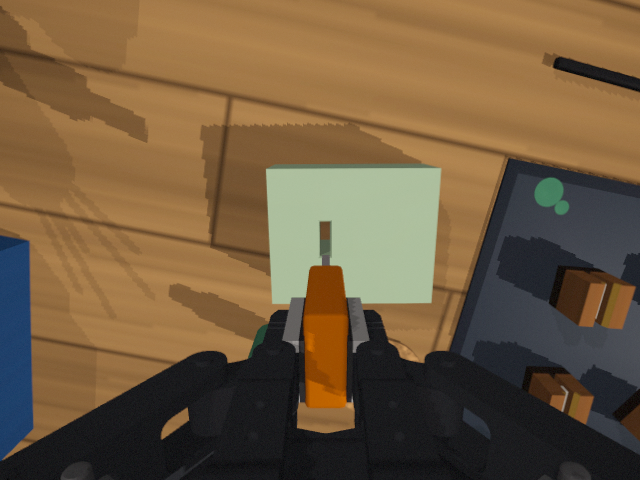

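```bash
python3 -m pendant '[[[-0.13,3.8,-1.2,0,0,0,5],[-0.13,3.8,-1.2,0,0,0,5],[-0.13,3.8,-1.2,0,0,0,5],[-0.13,3.8,-1.2,0,0,0,5],[-0.13,3.8,-1.2,0,0,0,5]]]' >/dev/null; python3 -m pendant '[[[-0.13,3.8,0,0,0,0,5],[-0.13,3.8,0,0,0,0,5],[-0.13,3.8,0,0,0,0.1,5],[-0.13,3.8,0,0,0,0.1,5],[0,0,0,0,0,0,5]]]' 
cat > fit.py <<'E'
from h import *
from scipy.optimize import minimize
C=np.array([[a,b,z] for z in (.003,.047) for a in (-.018,.018) for b in (-.018,.018)])
def hull(c,p,o):
    x,y,t=p; P=C.copy(); P[:,:2]=C[:,:2]@np.array([[np.cos(t),np.sin(t)],[-np.sin(t),np.cos(t)]])+[x,y]
    return cv2.convexHull(proj(c,P,o).astype(np.float32))
def fit(c,m,p0,o):
    S=4; ys,xs=np.where(m); x0,y0=xs.min()-12,ys.min()-12; w,h=np.ptp(xs)+24,np.ptp(ys)+24
    M=cv2.resize(m[max(y0,0):y0+h,max(x0,0):x0+w].astype(np.uint8),None,fx=S,fy=S,interpolation=0)>0
    off=np.array([max(x0,0),max(y0,0)])
    def cost(p):
        I=np.zeros(M.shape,np.uint8); cv2.fillConvexPoly(I,np.round(((hull(c,p,o)[:,0]-off)+.5)*S).astype(int),1)
        return 1-(M&(I>0)).sum()/(M|(I>0)).sum()
    best=None
    for t in np.radians([-30,-15,0,15,30]):
        r=minimize(cost,[p0[0],p0[1],t],method="Nelder-Mead",options=dict(initial_simplex=[[p0[0],p0[1],t],[p0[0]+.008,p0[1],t],[p0[0],p0[1]+.008,t],[p0[0],p0[1],t+.25]],xatol=1e-4,fatol=1e-4))
        if best is None or r.fun<best.fun: best=r
    return best
def stands(c="wrist",o=None,im=None,draw=None,verbose=1):
    if im is None: o=bot.get_obs(); im=bot.camera(c)
    out=[]
    ms=bot.masks_of(c,"stand1"); i=im.astype(int)
    sat=(i[:,:,0]-i[:,:,2]>25)|(i.min(2)>120)
    D=im[:,:,::-1].copy()
    for r in ms:
        if r["confidence"]<.3: continue
        l,t,rr,b=np.array(r["extent"]); 
        m=np.zeros(sat.shape,np.uint8); a=slice(max(int(t)-4,0),int(b)+5),slice(max(int(l)-4,0),int(rr)+5); m[a]=(sat&cv2.dilate(r["pixels"].astype(np.uint8),np.ones((7,7))).astype(bool))[a]
        n,lab,s,_=cv2.connectedComponentsWithStats(m)
        if n<2: continue
        m=lab==1+np.argmax(s[1:,4])
        m=cv2.morphologyEx(m.astype(np.uint8),3,np.ones((9,9)))>0
        ctr=[(l+rr)/2,(t+b)/2]; p0=back(c,[ctr],.025,o)[0][:2]
        f=fit(c,m,p0,o); out.append(f.x)
        if verbose: print(round(r["confidence"],2),np.round(r["extent"]),"xy",f.x[:2],"yaw",round(np.degrees(f.x[2]),1),"1-iou",round(f.fun,3))
        cv2.polylines(D,[hull(c,f.x,o).astype(int)],True,(0,255,0),1)
    if draw: cv2.imwrite(draw,D)
    return out
E
python3 - <<'E'
from fit import *
go(.44,0,.24,180)
stands(draw="pics/f1.png")
E
```

```text
time: 12.88
ee_pos: [0.4396, 0.0078, 0.2292]
tcp_rot: [179.7, -0.5, 179.0]
wrist_force: [0.4, -0.1, -0.4]
opening: 0.0135
t 12.88 at [0.4396 0.0078 0.2292] [179.6561  -0.4848 179.0041] shift [-0.05 -0.77 -1.08] turn [ 0.006 -0.008 -0.017] q [  1. -10.  -4.  96.   0.   2.] F [ 0.4 -0.1 -0.4] open 13.5
0.92 [164. 265. 222. 322.] xy [ 0.5074 -0.1178] yaw 7.1 1-iou 0.093
0.68 [287. 258. 321. 298.] xy [ 0.4855 -0.0184] yaw 65.1 1-iou 0.553
0.62 [372. 257. 429. 316.] xy [0.5053 0.0782] yaw 19.9 1-iou 0.087
0.6 [295. 403. 332. 424.] xy [ 0.6643 -0.0085] yaw -7.3 1-iou 0.565
0.51 [226. 355. 230. 360.] xy [ 0.6034 -0.0753] yaw -67.5 1-iou 0.985
```

View pics/f1.png

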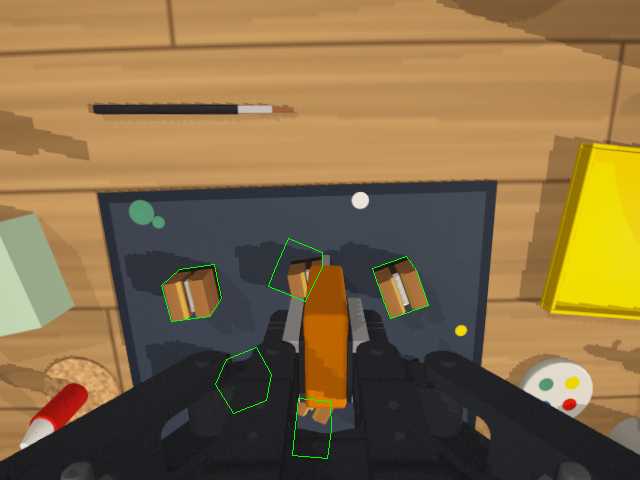

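```bash
python3 -m pendant '[[[-3.6,0,-0.5,0.006,-0.008,-0.017,5],[-3.6,0,-0.5,0,0,0,5],[-3.6,0,-0.5,0,0,0,5],[-3.6,0,0,0,0,0,5],[0,0,0,0,0,0,5]]]'
python3 - <<'E'
from fit import *
go(.58,0,.24,180)
stands(draw="pics/f2.png")
E
```

```text
time: 13.4
ee_pos: [0.5887, -0.0009, 0.2391]
tcp_rot: [-179.8, -0.3, -179.2]
wrist_force: [1.0, 0.2, -1.7]
opening: 0.013
t 13.4 at [ 0.5887 -0.0009  0.2391] [-179.8004   -0.2663 -179.2262] shift [ 0.87  0.1  -0.09] turn [-0.004 -0.005  0.014] q [ 0. 11. 18. 97. -0. -1.] F [ 1.   0.2 -1.7] open 13.0
0.78 [183. 211. 236. 258.] xy [ 0.6062 -0.1114] yaw 7.6 1-iou 0.063
0.78 [298. 222. 351. 265.] xy [ 0.6182 -0.004 ] yaw -25.1 1-iou 0.121
0.73 [163.  98. 223. 149.] xy [ 0.5059 -0.1182] yaw 7.4 1-iou 0.047
0.64 [297.  88. 343. 138.] xy [ 0.4991 -0.0053] yaw 8.0 1-iou 0.031
0.64 [400. 221. 458. 281.] xy [0.6192 0.0963] yaw 22.8 1-iou 0.07
0.58 [390.  94. 449. 151.] xy [0.5039 0.0784] yaw 20.3 1-iou 0.046
```

View pics/f2.png

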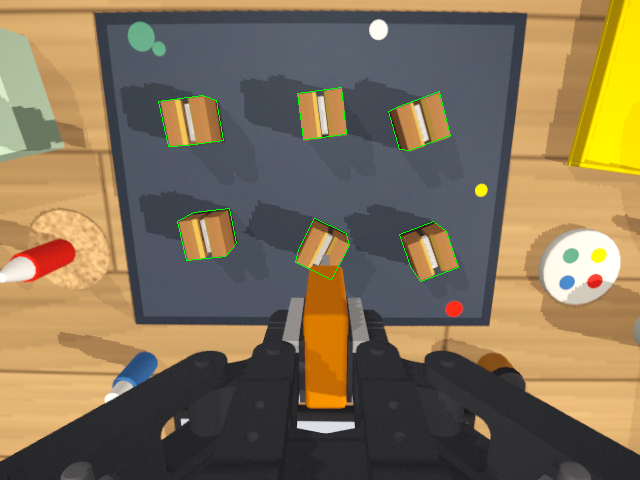

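```bash
cat >> h.py <<'E'
    o=bot.get_obs(); print("tip z",round(o["ee_pos"][2]-.0565,4))
E
python3 - <<'E'
from h import *
T=np.eye(4); k=bot.get_calibration("wrist"); Ti=np.linalg.inv(np.array(k["T_tool_cam"]))
for P in ([.0107,0,.0565],[.0107,.002,.0565],[.0187,.007,.0165],[.0187,-.007,.0165]):
    print(P,cv2.projectPoints(np.array([P]),cv2.Rodrigues(Ti[:3,:3])[0],Ti[:3,3],np.array(k["intrinsics"]),np.array(k["D"]))[0].ravel())
E
python3 -m pendant '[[[-3.1,-0.4,0,0,0,0.11,5],[0,0,3,0,0,0.11,5],[0,0,3,0,0,0.11,5],[0,0,3,0,0,0.11,5],[0,0,2,0,0,0,5]]]' ;python3 -m pendant '[[[0,0,0,0,0,0,5],[0,0,0,0,0,0,5]]]';  python3 h.py .6195 -.0047 .115 155
```

```text
[0.0107, 0, 0.0565] [324.9515 252.7055]
[0.0107, 0.002, 0.0565] [328.7032 252.7061]
[0.0187, 0.007, 0.0165] [341.155  261.1327]
[0.0187, -0.007, 0.0165] [308.5054 261.1273]
time: 13.92
ee_pos: [0.6191, -0.0113, 0.1343]
tcp_rot: [-179.9, 0.5, 154.2]
wrist_force: [0.3, 0.3, -0.6]
opening: 0.0133
time: 14.08
ee_pos: [0.6152, -0.0132, 0.1309]
tcp_rot: [-179.8, 0.1, 154.2]
wrist_force: [-0.2, -1.0, -0.2]
opening: 0.0129
t 14.08 at [ 0.6152 -0.0132  0.1309] [-179.7911    0.1437  154.1819] shift [-0.01  0.96  1.59] turn [-0.004  0.002 -0.014] q [-1. 13.  8. 85. -0. 25.] F [-0.2 -1.  -0.2] open 12.9
tip z 0.0744
```

```bash
python3 -c "
import cv2; im=cv2.imread('pics/f2.png')[200:300,270:390]; cv2.imwrite('pics/c1.png',cv2.resize(im,None,fx=5,fy=5,interpolation=0))"
```

```text
(no output)
```

View pics/c1.png

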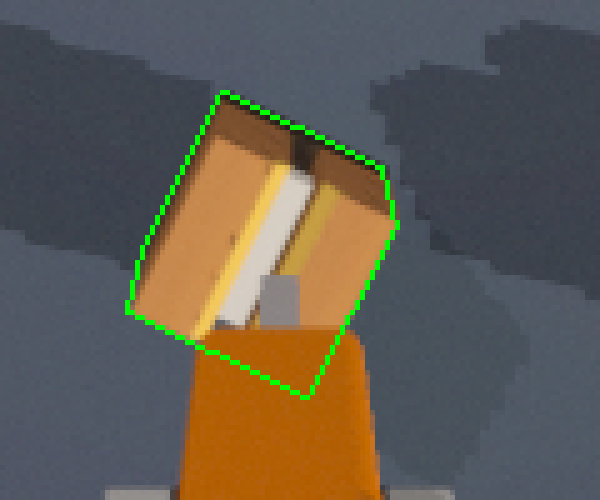

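```bash
python3 -m pendant '[[[0.1,0.96,1.2,-0.004,0.002,-0.014,5],[0,0,0,0,0,0,5],[0,0,0,0,0,0,5]]]';  python3 h.py .618 -.004 .110 155
python3 - <<'E'
from h import *
im=bot.camera("wrist")[150:300,230:420]; cv2.imwrite("pics/c2.png",cv2.resize(im[:,:,::-1],None,fx=4,fy=4,interpolation=0))
E
```

```text
time: 14.33
ee_pos: [0.6189, -0.0046, 0.123]
tcp_rot: [179.8, 0.3, 155.1]
wrist_force: [-0.6, -0.1, 0.1]
opening: 0.0135
t 14.33 at [ 0.6189 -0.0046  0.123 ] [179.8255   0.3098 155.1334] shift [0.11 0.01 1.3 ] turn [0.003 0.005 0.002] q [-0. 13.  7. 84.  0. 24.] F [-0.6 -0.1  0.1] open 13.5
tip z 0.0665
```

View pics/c2.png

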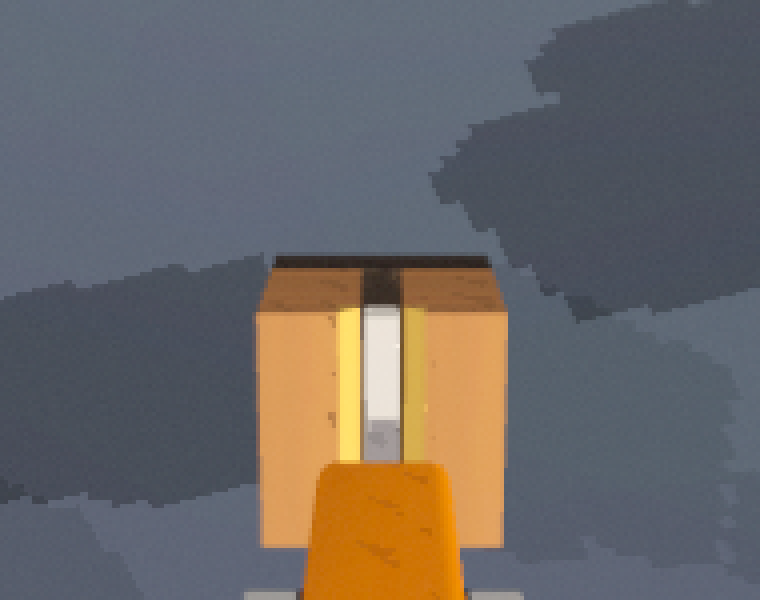

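```bash
python3 -m pendant '[[[0.05,0,1.3,0,0.005,0,5],[0,0,1.2,0,0,0,5],[0,0,0.3,0,0,0,5],[0,0,0.3,0,0,0,5]]]';  python3 h.py .618 -.004 .0805 155;  python3 -m pendant '[[[0,0,0.4,0,0,0,5],[0,0,0.4,0,0,0,5],[0,0,0.4,0,0,0,5]]]';  python3 h.py .618 -.004 .0805 155
```

```text
time: 14.72
ee_pos: [0.62, -0.0039, 0.0919]
tcp_rot: [179.7, 0.2, 155.2]
wrist_force: [-0.0, 0.4, -0.6]
opening: 0.0132
t 14.72 at [ 0.62   -0.0039  0.0919] [179.7277   0.2304 155.2119] shift [ 0.18 -0.09  1.14] turn [0.005 0.004 0.004] q [-0. 14.  5. 81.  0. 24.] F [-0.   0.4 -0.6] open 13.2
tip z 0.0354
time: 14.97
ee_pos: [0.6223, -0.0045, 0.0879]
tcp_rot: [179.6, 0.8, 155.2]
wrist_force: [-8.4, -2.0, 23.9]
opening: 0.0132
t 14.97 at [ 0.6223 -0.0045  0.0879] [179.5546   0.7851 155.1926] shift [ 0.42 -0.14  0.73] turn [0.008 0.014 0.003] q [-0. 13.  4. 79.  0. 24.] F [-8.4 -2.  23.9] open 13.2
tip z 0.0314
```

```bash
python3 -m pendant '[[[0,0,-1.5,0,0,0,5],[0,0,-3,0,0,0,5],[1.4,3,0,-0.0,0,0,5],[1.4,3,0,0,0,0,5],[1.4,3,0,0,0,0,5]]]' ;python3 -m pendant '[[[0,0,0,0,0,-0.119,5],[0,0,0,0,0,-0.119,5],[0,0,0,0,0,-0.119,5],[0,0,0,0,0,-0.119,5],[0,0,0,0,0,-0.119,5]]]' >/dev/null; python3 -m pendant '[[[0,0,0,0,0,-0.119,5],[0,0,0,0,0,-0.119,5],[0,0,0,0,0,0,5]]]' >/dev/null; python3 h.py .619 .096 .115 202.8
```

```text
time: 15.38
ee_pos: [0.622, 0.0913, 0.137]
tcp_rot: [179.5, 1.0, 154.7]
wrist_force: [0.1, -0.3, -0.9]
opening: 0.0135
t 16.05 at [0.6217 0.0999 0.1351] [-179.6661    1.0463 -155.2373] shift [ 0.45 -0.23  2.  ] turn [-0.006  0.018  0.034] q [  9.  14.  10.  85.  -0. -16.] F [-0.3  0.3 -0.4] open 13.3
tip z 0.0786
```

```bash
cat > mk.py <<'E'
from h import *
for c in ("scene","side"):
    bot.camera(c); P=[back(c,r["uv"],.003)[0][:2].round(3) for r in bot.mark_of(c,"stand1") if r["confidence"]>.3]
    print(c,*[f"({x:.3f},{y:.3f})" for x,y in sorted(map(tuple,P),key=lambda p:(p[0]<.555,p[1]))])
E
python3 -m pendant '[[[0.42,-0.23,1.2,-0.006,0.018,0.034,5],[0,0,0,0,0,0,5],[0,0,0,0,0,0,5]]]';  python3 h.py .619 .096 .110 202.8; python3 mk.py

```

```text
time: 16.3
ee_pos: [0.6187, 0.0957, 0.1213]
tcp_rot: [179.9, -0.1, -158.0]
wrist_force: [0.3, -0.5, -0.3]
opening: 0.0132
t 16.3 at [0.6187 0.0957 0.1213] [ 179.9324   -0.1081 -157.9845] shift [-0.04  0.02  1.13] turn [ 0.001 -0.002 -0.014] q [  9.  15.   9.  84.   0. -13.] F [ 0.3 -0.5 -0.3] open 13.2
tip z 0.0648
scene (0.601,-0.107) (0.606,-0.005) (0.614,0.095) (0.502,-0.118) (0.503,-0.006) (0.499,0.083)
side (0.601,-0.109) (0.618,-0.004) (0.619,0.092) (0.507,0.002) (0.519,0.086)
```

```bash
python3 -m pendant '[[[0,0,1.3,0,0,-0.014,5],[0,0,1.2,0,0,0,5],[0,0,0.3,0,0,0,5],[0,0,0.3,0,0,0,5]]]';  python3 h.py .619 .096 .0805 202.8;  python3 -m pendant '[[[0,0,0.4,0,0,0,5],[0,0,0.4,0,0,0,5],[0,0,0.4,0,0,0,5]]]';  python3 h.py .619 .096 .0805 202.8
```

```text
time: 16.83
ee_pos: [0.6195, 0.0961, 0.0889]
tcp_rot: [180.0, 0.1, -157.0]
wrist_force: [2.3, -0.3, 2.6]
opening: 0.0134
t 16.83 at [0.6195 0.0961 0.0889] [ 179.9811    0.0806 -156.9897] shift [0.05 0.01 0.84] turn [0.    0.001 0.004] q [  9.  15.   6.  81.   0. -14.] F [ 2.3 -0.3  2.6] open 13.4
tip z 0.0324
time: 17.08
ee_pos: [0.6203, 0.0961, 0.0776]
tcp_rot: [-180.0, 0.2, -157.0]
wrist_force: [-7.3, -2.8, 38.4]
opening: 0.013
t 17.08 at [0.6203 0.0961 0.0776] [-179.9609    0.2385 -157.0063] shift [ 0.12  0.04 -0.29] turn [-0.001  0.004  0.003] q [  9.  15.   5.  79.   0. -14.] F [-7.3 -2.8 38.4] open 13.0
tip z 0.0211
```

```bash
python3 -m pendant '[[[0,0,-1.5,0,0,0,5],[0,0,-3,0,0,0,5],[3.7,0.9,0,0,0,0,5],[3.7,0.9,0,0,0,0,5],[3.7,0.9,0,0,0,0.047,5]]]' ; python3 -m pendant '[[[0,0,0,0,0,0,5],[0,0,0,0,0,0,5]]]' >/dev/null; python3 h.py .504 .078 .115 200.3
```

```text
time: 17.5
ee_pos: [0.5127, 0.0785, 0.1229]
tcp_rot: [-179.9, 0.5, -159.7]
wrist_force: [-0.8, 0.1, 0.9]
opening: 0.0131
t 17.67 at [0.5057 0.0774 0.1223] [-179.9555    0.331  -159.8378] shift [0.14 0.12 0.73] turn [-0.001  0.006 -0.002] q [  9.  -1.  -8.  83.   0. -11.] F [-0.2  0.6 -0.9] open 13.4
tip z 0.0658
```

```bash
python3 -m pendant '[[[0.15,0.1,0.3,0,0.006,0,5],[0,0,0,0,0,0,5]]]'; python3 h.py .504 .078 .11 200.3; python3 mk.py; python3 -m pendant '[[[0,0,1,0,0,0,5],[0,0,1.0,0,0,0,5],[0,0,0.3,0,0,0,5],[0,0,0.3,0,0,0,5]]]';  python3 h.py .504 .078 .0805 200.3
```

```text
time: 17.83
ee_pos: [0.504, 0.0778, 0.1194]
tcp_rot: [-179.9, 0.0, -159.8]
wrist_force: [0.6, -0.8, -0.9]
opening: 0.0132
t 17.83 at [0.504  0.0778 0.1194] [-179.9444    0.0113 -159.8292] shift [-0.01  0.02  0.94] turn [-0.001  0.    -0.002] q [  9.  -1.  -9.  83.  -0. -11.] F [ 0.6 -0.8 -0.9] open 13.2
tip z 0.0629
scene (0.596,-0.114) (0.612,0.002) (0.611,0.099) (0.511,-0.115) (0.500,-0.005) (0.505,0.082)
side (0.615,-0.104) (0.626,0.006) (0.617,0.091) (0.498,-0.117) (0.504,0.005) (0.515,0.083)
time: 18.37
ee_pos: [0.5059, 0.078, 0.0907]
tcp_rot: [-179.9, 0.0, -159.8]
wrist_force: [0.1, -0.5, 1.6]
opening: 0.0133
t 18.37 at [0.5059 0.078  0.0907] [-179.9445    0.0248 -159.8244] shift [0.18 0.07 1.02] turn [-0.001  0.    -0.002] q [  9.  -1. -11.  79.  -0. -11.] F [ 0.1 -0.5  1.6] open 13.3
tip z 0.0342
```

```bash
python3 -m pendant '[[[0.1,0,0.35,0,0,0,5],[0,0,0.35,0,0,0,5]]]';  python3 h.py .504 .078 .0805 200.3
```

```text
time: 18.53
ee_pos: [0.5052, 0.0777, 0.0828]
tcp_rot: [-180.0, 0.0, -159.8]
wrist_force: [-0.0, 0.6, 2.3]
opening: 0.0129
t 18.53 at [0.5052 0.0777 0.0828] [-179.9517    0.0382 -159.824 ] shift [0.11 0.07 0.23] turn [-0.001  0.001 -0.002] q [  9.  -1. -12.  78.  -0. -11.] F [-0.   0.6  2.3] open 12.9
tip z 0.0263
```

```bash
python3 -m pendant '[[[0.05,0,0.4,0,0,0,5],[0,0,0.3,0,0,0,5]]]';  python3 h.py .504 .078 .0805 200.3
```

```text
time: 18.7
ee_pos: [0.5058, 0.0778, 0.0776]
tcp_rot: [-179.9, 0.2, -159.8]
wrist_force: [-7.3, -1.2, 38.6]
opening: 0.013
t 18.7 at [0.5058 0.0778 0.0776] [-179.918     0.2465 -159.8224] shift [ 0.16  0.08 -0.29] turn [-0.001  0.004 -0.002] q [  9.  -1. -13.  78.  -0. -11.] F [-7.3 -1.2 38.6] open 13.0
tip z 0.0211
```

```bash
python3 -m pendant '[[[0,0,-1.5,0,0,0,5],[0,0,-3,0,0,0,5],[1.7,-3.7,0,0,0,0,5],[1.7,-3.7,0,0,0,0.106,5],[0,0,0,0,0,0.106,5]]]' ; python3 -m pendant '[[[0,0,0,0,0,0,5],[0,0,0,0,0,0,5]]]' >/dev/null; python3 h.py .499 -.005 .115 188; python3 mk.py
```

```text
time: 19.12
ee_pos: [0.4988, -0.0041, 0.1245]
tcp_rot: [-179.9, 0.3, -171.8]
wrist_force: [0.7, 1.1, -0.3]
opening: 0.0131
t 19.28 at [ 0.4985 -0.0059  0.1245] [-179.9092    0.3447 -172.0899] shift [-0.05  0.08  0.95] turn [-0.002  0.006 -0.002] q [ -1.  -3. -10.  83.  -0.  -9.] F [ 0.5 -0.1 -0.6] open 13.3
tip z 0.068
scene (0.606,-0.111) (0.612,-0.011) (0.612,0.090) (0.504,-0.125) (0.493,-0.007) (0.502,0.074)
side (0.642,-0.267) (0.607,-0.111) (0.624,-0.006) (0.614,0.094) (0.504,-0.113) (0.499,-0.003) (0.512,0.083)
```

```bash
python3 -m pendant '[[[-0.05,0.08,0.5,0,0.006,0,5],[0,0,1,0,0,0,5],[0,0,1,0,0,0,5],[0,0,0.5,0,0,0,5],[0,0,0.3,0,0,0,5]]]';  python3 h.py .499 -.005 .0805 188
```

```text
time: 19.9
ee_pos: [0.4997, -0.0021, 0.0882]
tcp_rot: [-179.8, -0.0, -171.6]
wrist_force: [0.3, -13.2, 27.4]
opening: 0.0136
t 19.9 at [ 0.4997 -0.0021  0.0882] [-179.8168   -0.0062 -171.5824] shift [ 0.12 -0.27  0.77] turn [-0.003 -0.     0.007] q [ -0.  -2. -13.  79.  -0.  -9.] F [  0.3 -13.2  27.4] open 13.6
tip z 0.0317
```

```bash
python3 -m pendant '[[[0,-0.1,-0.3,0,0,0,5],[0,-0.15,0,0,0,0,5],[0,0,0,0,0,0,5]]]';  python3 h.py .499 -.005 .0805 188; python3 -m pendant '[[[0,0,0.3,0,0,0,5],[0,0,0.3,0,0,0,5]]]';  python3 h.py .499 -.005 .0805 188
```

```text
time: 20.15
ee_pos: [0.4996, -0.0048, 0.0897]
tcp_rot: [-179.8, -0.1, -171.5]
wrist_force: [-0.2, -0.5, -0.5]
opening: 0.0133
t 20.15 at [ 0.4996 -0.0048  0.0897] [-179.7954   -0.0904 -171.5447] shift [ 0.06 -0.01  0.92] turn [-0.004 -0.002  0.008] q [ -0.  -2. -13.  79.  -0.  -9.] F [-0.2 -0.5 -0.5] open 13.3
tip z 0.0332
time: 20.32
ee_pos: [0.5011, -0.0046, 0.0874]
tcp_rot: [-179.8, 0.2, -171.5]
wrist_force: [-6.1, 1.6, 34.4]
opening: 0.0134
t 20.32 at [ 0.5011 -0.0046  0.0874] [-179.7985    0.2119 -171.5421] shift [ 0.22 -0.01  0.69] turn [-0.004  0.004  0.008] q [ -0.  -2. -13.  79.  -0.  -9.] F [-6.1  1.6 34.4] open 13.4
tip z 0.0309
```

```bash
python3 -m pendant '[[[0,0,-1.5,0,0,0,5],[0,0,-3,0,0,0,5],[0.4,-3.7,0,0,0,0,5],[0.4,-3.7,0,0,0,0,5],[0.4,-3.7,0,0,0,0.01,5]]]' ; python3 -m pendant '[[[0,0,0,0,0,0,5],[0,0,0,0,0,0,5]]]' >/dev/null; python3 h.py .506 -.118 .115 187.4; python3 mk.py
```

```text
time: 20.73
ee_pos: [0.5062, -0.1127, 0.1354]
tcp_rot: [-179.9, 0.4, -171.5]
wrist_force: [0.7, -0.2, -0.9]
opening: 0.013
t 20.9 at [ 0.5061 -0.1183  0.1349] [-179.8797    0.3843 -171.8426] shift [0.02 0.04 1.99] turn [-0.002  0.007  0.013] q [-13.  -0.  -6.  84.   0. -21.] F [ 0.1  0.5 -0.1] open 13.2
tip z 0.0784
scene (0.610,-0.097) (0.622,-0.001) (0.616,0.100) (0.513,-0.111) (0.493,-0.008) (0.504,0.072)
side (0.610,-0.105) (0.617,0.092) (0.500,-0.113) (0.496,0.007) (0.508,0.084)
```

```bash
python3 -m pendant '[[[0.02,0.04,1,0,0.007,0.013,5],[0,0,0.5,0,0,0,5],[0,0,0,0,0,0,5]]]';  python3 h.py .506 -.118 .115 187.4; python3 -m pendant '[[[0,0,1,0,0,0,5],[0,0,1,0,0,0,5],[0,0,0.3,0,0,0,5]]]';  python3 h.py .506 -.118 .0805 187.4
```

```text
time: 21.35
ee_pos: [0.5061, -0.1134, 0.1183]
tcp_rot: [-179.9, -0.1, -172.3]
wrist_force: [-0.8, 0.5, -0.5]
opening: 0.0129
t 21.35 at [ 0.5061 -0.1134  0.1183] [-179.8941   -0.0638 -172.2664] shift [ 0.07 -0.46  0.33] turn [-0.002 -0.001  0.006] q [-13.  -0.  -8.  82.  -0. -20.] F [-0.8  0.5 -0.5] open 12.9
tip z 0.0618
time: 21.6
ee_pos: [0.5065, -0.1125, 0.0935]
tcp_rot: [-179.8, -0.0, -172.2]
wrist_force: [0.1, -0.4, -0.6]
opening: 0.0133
t 21.6 at [ 0.5065 -0.1125  0.0935] [-179.8412   -0.0099 -172.1517] shift [ 0.13 -0.54  1.31] turn [-0.003 -0.     0.008] q [-12.   0. -10.  80.  -0. -20.] F [ 0.1 -0.4 -0.6] open 13.3
tip z 0.037
```

```bash

python3 - <<'E'
from h import *
o=bot.get_obs(); im=bot.camera("wrist")[130:330,200:440]; cv2.imwrite("pics/c3.png",cv2.resize(im[:,:,::-1],None,fx=3,fy=3,interpolation=0)); go(.506,-.118,.1,187.4)
E
```

```text
t 21.65 at [ 0.5062 -0.1124  0.0931] [-179.8747   -0.0635 -172.1537] shift [ 0.1  -0.56 -0.69] turn [-0.002 -0.001  0.008] q [-12.   0. -10.  80.  -0. -20.] F [ 0.7 -0.5 -0.8] open 13.4
```

View pics/c3.png

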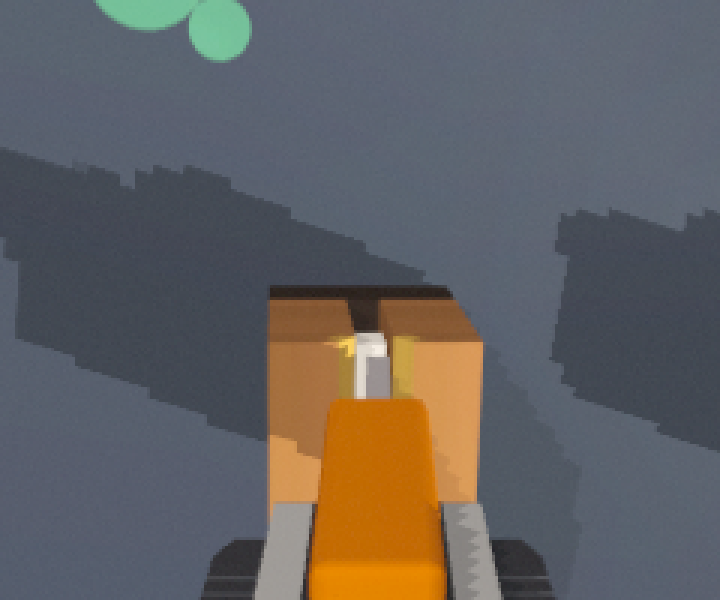

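```bash
python3 -m pendant '[[[0,-0.1,0.3,0,0,0,5],[0,0,0.3,0,0,0,5],[0,0,0.3,0,0,0,5]]]';  python3 h.py .506 -.113 .0805 187.4
```

```text
time: 21.9
ee_pos: [0.5067, -0.1144, 0.0843]
tcp_rot: [-179.7, -0.0, -172.2]
wrist_force: [-0.0, -2.7, 3.6]
opening: 0.0136
t 21.9 at [ 0.5067 -0.1144  0.0843] [-179.7455   -0.0039 -172.1806] shift [0.05 0.15 0.38] turn [-0.004 -0.     0.007] q [-13.   0. -11.  79.  -0. -20.] F [-0.  -2.7  3.6] open 13.6
tip z 0.0278
```

```bash
python3 -m pendant '[[[0,0.05,0.4,0,0,0,5],[0,0,0.3,0,0,0,5]]]';  python3 h.py .506 -.113 .0805 187.4;  python3 -m pendant '[[[0,0,0.2,0,0,0,5]]]'
```

```text
time: 22.07
ee_pos: [0.507, -0.1151, 0.0778]
tcp_rot: [-179.6, 0.1, -172.2]
wrist_force: [-4.2, -7.6, 25.8]
opening: 0.0134
t 22.07 at [ 0.507  -0.1151  0.0778] [-179.5799    0.0599 -172.2363] shift [ 0.07  0.22 -0.27] turn [-0.007  0.001  0.006] q [-13.   0. -12.  78.  -0. -20.] F [-4.2 -7.6 25.8] open 13.4
tip z 0.0213
time: 22.15
ee_pos: [0.5074, -0.1156, 0.0775]
tcp_rot: [-179.5, 0.2, -172.3]
wrist_force: [-8.5, 1.0, 29.3]
opening: 0.0136
```

```bash
python3 -m pendant '[[[0,0,-1.5,0.004,0,0,5],[0,0,-3,0,0,0,5],[-3.2,-0.3,0,0,0,0,5],[-3.2,-0.3,0,0,0,0,5],[-3.2,-0.3,0,0,0,0,5]]]' ; python3 -m pendant '[[[0,0,0,0,0,0,5],[0,0,0,0,0,0,5]]]' >/dev/null; python3 mk.py; python3 h.py .606 -.111 .115 187.6
```

```text
time: 22.57
ee_pos: [0.6016, -0.1097, 0.1256]
tcp_rot: [-179.5, 0.2, -172.4]
wrist_force: [0.9, -0.6, 0.5]
opening: 0.013
scene (0.608,-0.101) (0.615,-0.011) (0.611,0.092) (0.502,-0.119) (0.498,-0.005) (0.505,0.081)
side (0.613,-0.108) (0.630,0.009) (0.620,0.096) (0.502,-0.115) (0.506,-0.001) (0.512,0.082)
t 22.93 at [ 0.6045 -0.1088  0.1229] [-179.6439    0.126  -172.3128] shift [-0.12 -0.24  0.79] turn [-0.006  0.002  0.002] q [-10.  13.   7.  84.  -0. -18.] F [-1.  -0.2 -0.5] open 13.2
tip z 0.0664
```

```bash
python3 -m pendant '[[[-0.12,-0.24,0,-0.006,0.002,0,5],[0,0,0.3,0,0,0,5],[0,0,0,0,0,0,5]]]'; python3 h.py .606 -.111 .115 187.6
python3 - <<'E'
from h import *
im=bot.camera("wrist")[130:330,200:440]; cv2.imwrite("pics/c4.png",cv2.resize(im[:,:,::-1],None,fx=3,fy=3,interpolation=0))
E
```

```text
time: 23.18
ee_pos: [0.6046, -0.1113, 0.121]
tcp_rot: [180.0, 0.1, -172.3]
wrist_force: [-0.5, 0.5, -0.6]
opening: 0.0133
t 23.18 at [ 0.6046 -0.1113  0.121 ] [ 179.9828    0.087  -172.3473] shift [-0.15  0.01  0.6 ] turn [0.    0.002 0.001] q [-10.  13.   7.  84.   0. -18.] F [-0.5  0.5 -0.6] open 13.3
tip z 0.0645
```

View pics/c4.png

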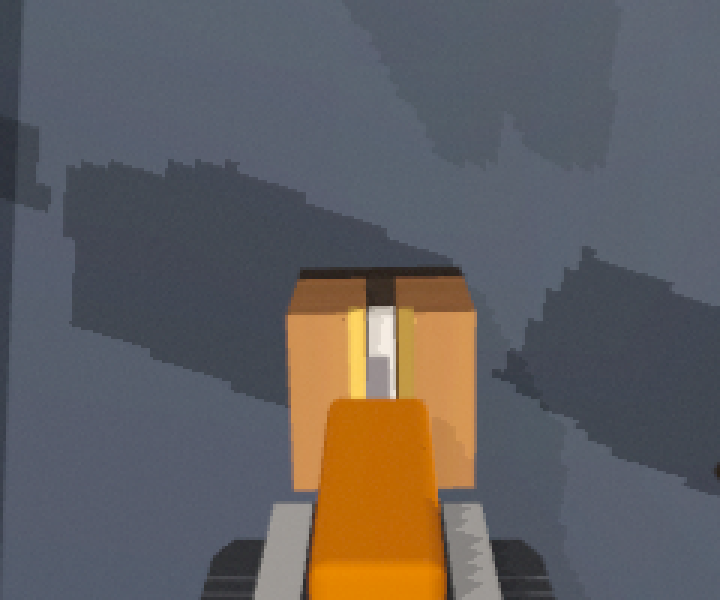

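```bash
python3 -m pendant '[[[-0.1,0.05,1,0,0,0,5],[0,0,1,0,0,0,5],[0,0,0.5,0,0,0,5],[0,0,0.3,0,0,0,5]]]';  python3 h.py .606 -.111 .0805 187.6;  python3 -m pendant '[[[0,0,0.3,0,0,0,5],[0,0,0.3,0,0,0,5]]]'
```

```text
time: 23.57
ee_pos: [0.6057, -0.1109, 0.0918]
tcp_rot: [-180.0, 0.2, -172.4]
wrist_force: [-0.2, -0.6, -0.4]
opening: 0.0131
t 23.57 at [ 0.6057 -0.1109  0.0918] [-179.9737    0.2196 -172.3759] shift [-0.03 -0.01  1.13] turn [-0.     0.004  0.   ] q [-10.  13.   4.  81.   0. -18.] F [-0.2 -0.6 -0.4] open 13.1
tip z 0.0353
time: 23.73
ee_pos: [0.6063, -0.111, 0.0874]
tcp_rot: [-179.9, 0.4, -172.4]
wrist_force: [-9.6, 1.5, 39.9]
opening: 0.0131
```

```bash
python3 -m pendant '[[[0,0,-1.5,0,0,0,5],[0,0,-3.5,0,0,0,5],[0,0,-3.5,0,0,0,5],[2,-3,0,0,0,0,5],[2,-3,0,0,0,0,5]]]' >/dev/null; python3 -m pendant '[[[2,-3,0,0,0,0,5],[2,-3,0,0,0,0,5],[2,-3,0,0,0,0,5],[2,-3,0,0,0,0,5],[1,-1.5,0,0,0,-0.068,5]]]'  >/dev/null; python3 -m pendant '[[[0,0,0,0,0,0,5],[0,0,0,0,0,0,5]]]'; python3 h.py .4963 -.3415 .15 191.5
```

```text
time: 24.73
ee_pos: [0.4992, -0.3292, 0.175]
tcp_rot: [-179.8, 0.5, -168.1]
wrist_force: [-0.0, 0.8, 0.0]
opening: 0.0131
t 24.73 at [ 0.4992 -0.3292  0.175 ] [-179.7912    0.4574 -168.0765] shift [ 0.56 -1.14  2.5 ] turn [-0.004  0.008  0.007] q [-33.  10.  10.  89.   0. -45.] F [-0.   0.8  0. ] open 13.1
tip z 0.1185
```

```bash
python3 -m pendant '[[[0.56,-1.14,2,-0.004,0.008,0.007,5],[0,0,0,0,0,0,5],[0,0,0,0,0,0,5]]]'; python3 - <<'E'
from h import *
o=bot.get_obs(); im=bot.camera("wrist"); go(.4963,-.3415,.12,191.5)
i=im[150:300,230:420]; cv2.imwrite("pics/c5.png",cv2.resize(i[:,:,::-1],None,fx=4,fy=4,interpolation=0))
print("slot centre px expected",proj("wrist",[[.4963,-.3418,.05]],o))
E
```

```text
time: 24.98
ee_pos: [0.4974, -0.3402, 0.1552]
tcp_rot: [180.0, 0.1, -168.6]
wrist_force: [-0.1, 0.3, -0.9]
opening: 0.0129
t 25.03 at [ 0.4973 -0.34    0.1546] [ 179.9549    0.0193 -168.5639] shift [ 0.13 -0.13  3.46] turn [ 0.001  0.    -0.001] q [-34.  11.   9.  87.   0. -46.] F [-0.3  0.6 -0.6] open 13.6
slot centre px expected [[323.1004 245.2309]]
```

View pics/c5.png

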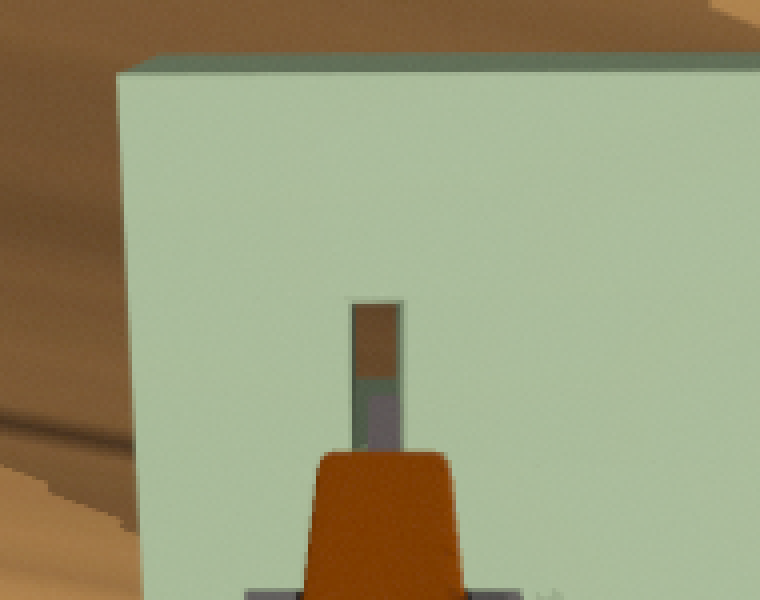

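```bash
python3 -m pendant '[[[0.13,-0.12,1.5,0,0,0,5],[0,0,1.2,0,0,0,5],[0,0,0,0,0,0,5],[0,0,0,0,0,0,5]]]'; python3 h.py .4963 -.3415 .115 191.5
```

```text
time: 25.37
ee_pos: [0.4987, -0.3382, 0.129]
tcp_rot: [-180.0, 0.2, -168.4]
wrist_force: [-0.5, 0.7, -0.3]
opening: 0.0133
t 25.37 at [ 0.4987 -0.3382  0.129 ] [-179.9662    0.156  -168.3744] shift [ 0.3  -0.28  1.4 ] turn [-0.001  0.003  0.002] q [-34.  11.   6.  84.   0. -46.] F [-0.5  0.7 -0.3] open 13.3
tip z 0.0725
```

```bash
python3 -m pendant '[[[0.3,-0.28,0.4,0,0.003,0,5],[0,0,0,0,0,0,5],[0,0,0,0,0,0,5]]]'; python3 h.py .4963 -.3415 .115 191.5
```

```text
time: 25.62
ee_pos: [0.4969, -0.341, 0.1263]
tcp_rot: [-179.9, 0.0, -168.3]
wrist_force: [0.6, 0.3, -0.5]
opening: 0.0134
t 25.62 at [ 0.4969 -0.341   0.1263] [-179.9105    0.0311 -168.2969] shift [ 0.07 -0.03  1.13] turn [-0.002  0.001  0.004] q [-34.  11.   6.  84.  -0. -46.] F [ 0.6  0.3 -0.5] open 13.4
tip z 0.0698
```

```bash
python3 -m pendant '[[[0.12,-0.08,0.9,0,0,0,5],[0.05,-0.05,0.5,0,0,0,5],[0,0,0,0,0,0,5]]]'; python3 h.py .4963 -.3415 .1 191.5
```

```text
time: 25.87
ee_pos: [0.4959, -0.3432, 0.1121]
tcp_rot: [-179.8, 0.1, -168.3]
wrist_force: [-0.0, 0.6, -1.4]
opening: 0.0135
t 25.87 at [ 0.4959 -0.3432  0.1121] [-179.8342    0.1044 -168.3109] shift [-0.07  0.16  1.21] turn [-0.003  0.002  0.003] q [-35.  11.   4.  82.  -0. -46.] F [-0.   0.6 -1.4] open 13.5
tip z 0.0556
```

```bash
python3 -m pendant '[[[-0.07,0.16,0,-0.003,0.002,0,5],[0,0,0,0,0,0,5]]]'; python3 h.py .4963 -.3415 .1 191.5;  python3 -m pendant '[[[0,0,0.5,0,0,0,5],[0,0,0.4,0,0,0,5]]]'; python3 h.py .4963 -.3415 .1 191.5
```

```text
time: 26.03
ee_pos: [0.4958, -0.3414, 0.1114]
tcp_rot: [179.9, -0.1, -168.3]
wrist_force: [1.0, -0.7, -0.7]
opening: 0.0133
t 26.03 at [ 0.4958 -0.3414  0.1114] [ 179.9387   -0.0558 -168.3459] shift [-0.05 -0.02  1.14] turn [ 0.001 -0.001  0.003] q [-35.  11.   4.  83.   0. -46.] F [ 1.  -0.7 -0.7] open 13.3
tip z 0.0549
time: 26.2
ee_pos: [0.4963, -0.3416, 0.1029]
tcp_rot: [180.0, 0.0, -168.3]
wrist_force: [-0.4, 2.1, 10.2]
opening: 0.0134
t 26.2 at [ 0.4963 -0.3416  0.1029] [ 180.        0.01   -168.3421] shift [-0.    0.01  0.29] turn [0.    0.    0.003] q [-35.  12.   3.  82.   0. -46.] F [-0.4  2.1 10.2] open 13.4
tip z 0.0464
```

```bash
python3 -m pendant '[[[0,0,-0.3,0,0,0,5],[0,0,0,0,0,0,5]]]'; python3 - <<'E'
from h import *
o=bot.get_obs(); im=bot.camera("wrist"); go(.4963,-.3415,.12,191.5)
S=6;i=cv2.resize(im[200:300,265:385,::-1],None,fx=S,fy=S,interpolation=0)
t=np.radians(11.5);R=np.array([[np.cos(t),-np.sin(t)],[np.sin(t),np.cos(t)]])
q=np.array([[13,4],[13,-4],[-13,-4],[-13,4]])/1000@R.T+[.4963,-.3418]
pp=proj("wrist",np.c_[q,np.full(4,.05)],o); print(pp)
cv2.polylines(i,[((pp-[265,200]+.5)*S).astype(int)],True,(0,0,255),1)
cv2.imwrite("pics/c6.png",i)
E
```

```text
time: 26.37
ee_pos: [0.4961, -0.3415, 0.1053]
tcp_rot: [180.0, -0.0, -168.3]
wrist_force: [1.1, -0.2, -0.4]
opening: 0.0134
t 26.42 at [ 0.496  -0.3414  0.1049] [ 179.9486   -0.0411 -168.3374] shift [-0.02 -0.02 -1.51] turn [ 0.001 -0.001  0.003] q [-35.  12.   3.  82.   0. -46.] F [ 0.2  0.4 -0.9] open 12.9
[[331.6126 295.1347]
 [316.9872 295.0969]
 [316.8365 249.3765]
 [331.9732 249.4173]]
```

View pics/c6.png

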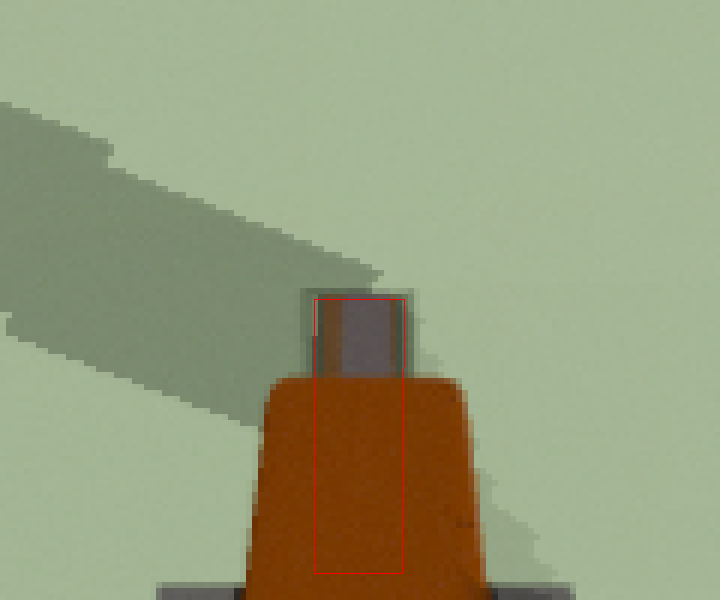

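```bash
python3 -m pendant '[[[-0.35,-0.05,0,0,0,0,5],[0,0,0,0,0,0,5]]]'; python3 h.py .4963 -.3415 .1 191.5;  python3 -m pendant '[[[0,0,0.4,0,0,0,5],[0,0,0.4,0,0,0,5]]]'; python3 h.py .4995 -.3413 .066 191.5
```

```text
time: 26.58
ee_pos: [0.4998, -0.3412, 0.105]
tcp_rot: [180.0, -0.0, -168.3]
wrist_force: [0.0, 0.2, -1.3]
opening: 0.0132
t 26.58 at [ 0.4998 -0.3412  0.105 ] [ 179.9534   -0.0337 -168.3452] shift [0.35 0.04 0.5 ] turn [ 0.001 -0.001  0.003] q [-34.  12.   4.  82.   0. -46.] F [ 0.   0.2 -1.3] open 13.2
tip z 0.0485
time: 26.75
ee_pos: [0.5004, -0.3414, 0.0974]
tcp_rot: [-180.0, 0.0, -168.3]
wrist_force: [0.1, 0.2, -0.6]
opening: 0.0133
t 26.75 at [ 0.5004 -0.3414  0.0974] [-179.9899    0.0174 -168.3339] shift [0.09 0.03 3.14] turn [-0.     0.     0.003] q [-34.  12.   3.  81.   0. -46.] F [ 0.1  0.2 -0.6] open 13.3
tip z 0.0409
```

In the slot now. Lower step by step.

```bash
python3 -m pendant '[[[0.08,0.03,0.7,0,0,0,5],[0.04,-0.02,0.6,0,0,0,5],[0,0,0,0,0,0,5]]]'; python3 h.py .4996 -.3413 .066 191.5
```

```text
time: 27.0
ee_pos: [0.4987, -0.3412, 0.0815]
tcp_rot: [179.9, -0.0, -168.3]
wrist_force: [0.3, -0.2, -0.4]
opening: 0.0131
t 27.0 at [ 0.4987 -0.3412  0.0815] [ 179.9458   -0.0475 -168.3274] shift [-0.09 -0.03  1.55] turn [ 0.001 -0.001  0.003] q [-34.  12.   2.  79.   0. -46.] F [ 0.3 -0.2 -0.4] open 13.1
tip z 0.025
```

```bash
python3 -m pendant '[[[-0.05,-0.03,0.6,0,0,0,5],[0,0,0.4,0,0,0,5],[0,0,0,0,0,0,5]]]'; python3 h.py .4996 -.3413 .066 191.5
```

```text
time: 27.25
ee_pos: [0.4988, -0.3412, 0.0697]
tcp_rot: [179.9, -0.1, -168.3]
wrist_force: [-0.0, -0.0, -0.2]
opening: 0.013
t 27.25 at [ 0.4988 -0.3412  0.0697] [ 179.8951   -0.097  -168.3347] shift [-0.08 -0.03  0.37] turn [ 0.002 -0.002  0.003] q [-34.  12.   1.  78.   0. -46.] F [-0.  -0.  -0.2] open 13.0
tip z 0.0132
```

```bash
python3 -m pendant '[[[0,0,0.3,0,0,0,5],[0,0,0.2,0,0,0,5]]]'; python3 h.py .4988 -.3412 .0636 191.5; python3 -m pendant '[[[0,0,0.15,0,0,0,5],[0,0,0.1,0,0,0,5]]]'
```

```text
time: 27.42
ee_pos: [0.4988, -0.3413, 0.0646]
tcp_rot: [179.9, -0.1, -168.3]
wrist_force: [-5.3, 2.7, 17.2]
opening: 0.0133
t 27.42 at [ 0.4988 -0.3413  0.0646] [ 179.9076   -0.0856 -168.3431] shift [-0.    0.01  0.1 ] turn [ 0.002 -0.001  0.003] q [-34.  12.   0.  78.   0. -46.] F [-5.3  2.7 17.2] open 13.3
tip z 0.0081
time: 27.58
ee_pos: [0.499, -0.3415, 0.0647]
tcp_rot: [180.0, 0.0, -168.3]
wrist_force: [-2.4, 1.2, 2.8]
opening: 0.013
```

```bash
python3 -m pendant '[[[0,0,0,0,0,0,45],[0,0,0,0,0,0,45],[0,0,0,0,0,0,45],[0,0,0,0,0,0,45],[0,0,-2,0,0,0,45]]]'; python3 -m pendant '[[[0,0,-3,0,0,0,45],[0,0,-4,0,0,0,45],[0,0,-4,0,0,0,100],[0,0,-3,0,0,0,100],[0,0,0,0,0,0,100]]]'
python3 - <<'E'
from h import *
o=bot.get_obs(); im=bot.camera("wrist"); cv2.imwrite("pics/w5.png",im[:,:,::-1]); go(.55,0,.24,180)
i=im.astype(int)
om=((i[:,:,0]>190)&(i[:,:,1]<150)&(i[:,:,2]<60)).astype(np.uint8)
n,l,s,c=cv2.connectedComponentsWithStats(om); k=1+np.argmax(s[1:,4])
cnt=max(cv2.findContours((l==k).astype(np.uint8),0,1)[0],key=cv2.contourArea)
print("handle",s[k],cv2.minAreaRect((back("wrist",cnt[:,0]+0.,.1,o)[:,:2]*1000).astype(np.float32)))
for c in ("scene","side"):
    bot.camera(c); print([(round(r["confidence"],2),np.round(r["uv"]),back(c,r["uv"],.05)[0]) for r in bot.mark_of(c,"blade")[:1]])
E
```

```text
time: 28.0
ee_pos: [0.4979, -0.3407, 0.0818]
tcp_rot: [179.8, -0.2, -168.3]
wrist_force: [-0.4, -1.3, -0.5]
opening: 0.0385
time: 28.42
ee_pos: [0.4973, -0.3402, 0.2276]
tcp_rot: [179.7, -0.3, -168.3]
wrist_force: [1.1, -0.3, 1.1]
opening: 0.0731
t 28.47 at [ 0.4971 -0.3402  0.2251] [ 179.6359   -0.3445 -168.3353] shift [-12.05  32.25  -1.36] turn [ 0.006 -0.007  0.204] q [-34.  13.  18.  96.   0. -46.] F [0.5 0.7 0. ] open 79.8
handle [315 216  17  43 722] ((495.6628723144531, -341.50927734375), (30.91849708557129, 11.60403060913086), 11.617159843444824)
[(0.87, array([274., 141.]), array([ 0.4909, -0.3433,  0.05  ]))]
[(0.75, array([408., 372.]), array([ 0.4991, -0.3395,  0.05  ]))]
```

```bash
python3 -m pendant '[[[-1.7,3.7,-0.5,0.006,-0.007,0,100],[-1.7,3.7,-0.5,0,0,0,100],[-1.7,3.7,-0.5,0,0,0,100],[-1.7,3.7,-0.5,0,0,0,100],[-1.7,3.7,-0.5,0,0,0,100]]]' >/dev/null; python3 -m pendant '[[[-1.7,3.7,0,0,0,0,100],[-1.7,3.7,0,0,0,0,100],[-1.7,3.7,0,0,0,0.1,100],[-1.7,3.7,0,0,0,0.1,100],[0,0,0,0,0,0,100]]]'
python3 - <<'E'
from fit import *
go(.58,0.03,.25,180)
stands(draw="pics/f3.png")
o=bot.get_obs(); 
for r in bot.masks_of("wrist","tray")[:1]:
    m=r["pixels"]; print(r["confidence"],r["extent"])
    cnt=max(cv2.findContours(m.astype(np.uint8),0,1)[0],key=cv2.contourArea)
    print(cv2.minAreaRect((back("wrist",cnt[:,0]+0.,.02,o)[:,:2]*1000).astype(np.float32)))
E
```

```text
time: 29.5
ee_pos: [0.5792, 0.0267, 0.2273]
tcp_rot: [179.3, -1.8, 179.1]
wrist_force: [1.2, -0.5, 0.8]
opening: 0.0855
t 29.5 at [0.5792 0.0267 0.2273] [179.3196  -1.8493 179.1022] shift [ 0.    0.36 -2.27] turn [ 0.012 -0.032 -0.016] q [ 2. 11. 16. 97.  1.  3.] F [ 1.2 -0.5  0.8] open 85.5
0.82 [256. 109. 308. 158.] xy [ 0.4992 -0.0054] yaw 8.8 1-iou 0.025
0.79 [356. 110. 414. 165.] xy [0.5039 0.078 ] yaw 20.3 1-iou 0.038
0.63 [117. 119. 186. 174.] xy [ 0.5063 -0.1182] yaw 7.5 1-iou 0.063
0.62 [373. 237. 429. 298.] xy [0.6187 0.0956] yaw 22.8 1-iou 0.073
0.56 [144. 232. 203. 283.] xy [ 0.6062 -0.111 ] yaw 8.4 1-iou 0.077
0.55 [259. 240. 319. 301.] xy [ 0.6177 -0.0041] yaw -24.7 1-iou 0.074
0.93 [534.9, 0.7, 640.0, 187.5]
((465.730712890625, 271.4204406738281), (99.60279083251953, 151.510986328125), 84.48888397216797)
```

```bash
python3 -m pendant '[[[-3.8,-3.1,0,0.012,-0.032,0.104,100],[0,0,3.5,0,0,0.104,100],[0,0,3.5,0,0,0.104,100],[0,0,3,0,0,0.104,100],[0,0,0,0,0,0,100]]]'; python3 h.py .6177 -.0041 .075 155.3
```

```text
time: 30.07
ee_pos: [0.6127, -0.0148, 0.1252]
tcp_rot: [-179.9, 0.4, 154.4]
wrist_force: [-1.7, 1.1, -1.6]
opening: 0.0855
t 30.07 at [ 0.6127 -0.0148  0.1252] [-179.8617    0.4208  154.4353] shift [0.05 1.19 5.01] turn [-0.002  0.007 -0.015] q [-1. 12.  7. 84. -0. 24.] F [-1.7  1.1 -1.6] open 85.5
tip z 0.0687
```

```bash
python3 -m pendant '[[[0.05,1.2,2,-0.002,0.007,-0.015,100],[0,0,3,0,0,0,100],[0,0,0,0,0,0,100]]]'; python3 h.py .6177 -.0041 .012 155.3
```

```text
time: 30.32
ee_pos: [0.6165, -0.0085, 0.0759]
tcp_rot: [-179.9, -0.0, 155.7]
wrist_force: [-0.7, 0.6, -1.0]
opening: 0.0852
t 30.32 at [ 0.6165 -0.0085  0.0759] [-179.9373   -0.0015  155.6555] shift [0.07 0.46 6.39] turn [-0.001 -0.     0.006] q [-1. 14.  3. 79. -0. 24.] F [-0.7  0.6 -1. ] open 85.2
tip z 0.0194
```

```bash
python3 -m pendant '[[[0.07,0.46,1.5,0,0,0.006,100],[0,0,1.5,0,0,0,100],[0,0,1.5,0,0,0,100],[0,0,0.8,0,0,0,100],[0,0,0,0,0,0,100]]]'; python3 h.py .6177 -.0041 .012 155.3
```

```text
time: 30.73
ee_pos: [0.6198, -0.0084, 0.0299]
tcp_rot: [179.9, 0.4, 155.8]
wrist_force: [0.4, -0.2, -0.2]
opening: 0.0853
t 30.73 at [ 0.6198 -0.0084  0.0299] [179.9493   0.354  155.7741] shift [0.38 0.31 1.78] turn [0.001 0.006 0.008] q [-1. 15. -1. 74. -0. 23.] F [ 0.4 -0.2 -0.2] open 85.3
tip z -0.0266
```

```bash
python3 -m pendant '[[[0.38,0.31,0.8,0,0.006,0.008,100],[0,0,0.8,0,0,0,80],[0,0,0.2,0,0,0,60],[0,0,0.1,0,0,0,30],[0,0,0,0,0,0,30]]]' 40; python3 h.py .6177 -.0041 .012 155.3; python3 -m pendant '[[[0,0,0,0,0,0,30],[0,0,0,0,0,0,30],[0,0,0,0,0,0,30],[0,0,0,0,0,0,30],[0,0,0,0,0,0,30]]]' 40
```

```text
time: 31.15
ee_pos: [0.6191, -0.0045, 0.0135]
tcp_rot: [179.8, 0.2, 155.4]
wrist_force: [0.3, -0.7, -0.7]
opening: 0.0389
t 31.15 at [ 0.6191 -0.0045  0.0135] [179.8491   0.2096 155.3604] shift [ 0.14 -0.02  0.15] turn [0.003 0.004 0.001] q [-0. 15. -2. 72.  0. 24.] F [ 0.3 -0.7 -0.7] open 38.9
tip z -0.043
time: 31.57
ee_pos: [0.6192, -0.0044, 0.014]
tcp_rot: [179.8, 0.2, 155.4]
wrist_force: [-0.2, -0.2, -1.5]
opening: 0.0355
```

```bash
python3 -m pendant '[[[0,0,-2,0,0,0,30],[0,0,-3.5,0,0,0,30],[0,0,-3.5,0,0,0,30],[2.4,2.5,-2,0,0,0,30],[2.4,2.5,-2,0,0,0,30]]]'; python3 -m pendant '[[[2.4,2.5,-2.4,0,0,0,30],[2.4,2.5,-2.4,0,0,0,30],[2.4,2.5,-2.4,0,0,0,30],[2.4,2.5,-2.4,0,0,-0.1,30],[0,0,-2,0,0,-0.11,30]]]'; python3 -m pendant '[[[0,0,0,0,0,-0.11,30],[0,0,0,0,0,-0.11,30],[0,0,0,0,0,0,30]]]'
python3 - <<'E'
from h import *
go(.55,.2,.25,180)
o=bot.get_obs(); im=bot.camera("wrist"); cv2.imwrite("pics/w6.png",im[:,:,::-1])
i=im.astype(int); y=((i[:,:,0]>130)&(i[:,:,2]<70)&(i[:,:,1]>110)).astype(np.uint8)
n,l,s,c=cv2.connectedComponentsWithStats(y); k=1+np.argmax(s[1:,4]); print(s[k])
for r in bot.masks_of("wrist","tray")[:1]: print(r["confidence"],r["extent"])
cnt=max(cv2.findContours((l==k).astype(np.uint8),0,1)[0],key=cv2.contourArea)
print(cv2.minAreaRect((back("wrist",cnt[:,0]+0.,.02,o)[:,:2]*1000).astype(np.float32)))
print(bot.mark_of("wrist","tray")[:1],[back("wrist",r["uv"],0,o) for r in bot.mark_of("wrist","tray")[:1]])
E
```

```text
time: 31.98
ee_pos: [0.5931, 0.0575, 0.1412]
tcp_rot: [-179.8, -0.4, 155.0]
wrist_force: [1.3, 0.6, -1.7]
opening: 0.0356
time: 32.4
ee_pos: [0.5464, 0.1918, 0.26]
tcp_rot: [180.0, -0.4, 167.2]
wrist_force: [-0.2, 0.2, -1.0]
opening: 0.0354
time: 32.65
ee_pos: [0.5464, 0.1957, 0.2668]
tcp_rot: [179.7, 0.1, -179.0]
wrist_force: [-0.4, 0.2, -1.0]
opening: 0.0355
t 32.65 at [0.5464 0.1957 0.2668] [ 179.7267    0.1097 -178.9551] shift [-0.36  0.42  1.68] turn [0.005 0.002 0.018] q [20. 10. 20. 99.  0. 19.] F [-0.4  0.2 -1. ] open 35.5
[  349    23   262   200 29735]
0.58 [357.0, 22.8, 554.7, 224.0]
((468.88739013671875, 346.5831298828125), (264.2834777832031, 165.7572479248047), 83.77667236328125)
[{'uv': [447.0, 129.4], 'confidence': 0.69}] [array([[0.4661, 0.3186, 0.    ]])]
```

View pics/w6.png

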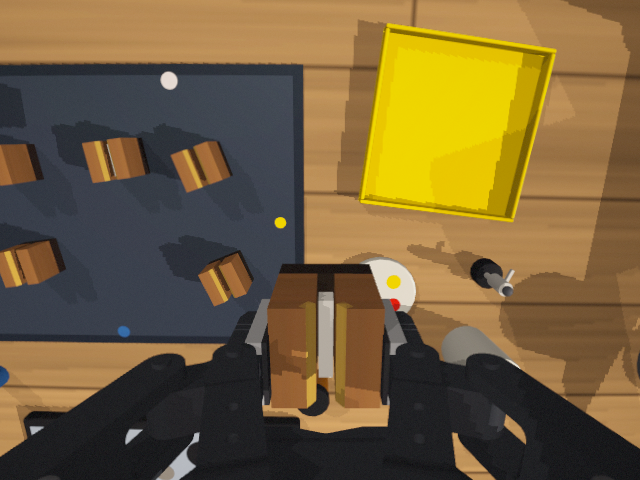

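```bash
python3 - <<'E'
from h import *
P=back("wrist",[[389,25],[556,50],[514,221],[361,202]],.02)
r=cv2.minAreaRect((P[:,:2]*1000).astype(np.float32)); print(P,r)
t=np.arctan2(*(P[3]-P[0]+P[2]-P[1])[[1,0]]); c=P.mean(0)[:2]; print(np.degrees(t),c)
R=np.array([[np.cos(t),-np.sin(t)],[np.sin(t),np.cos(t)]])
for q in ([.04,-.035],[-.04,-.035],[-.04,.04],[.04,.04]): print(q, c+R@q)
for n,z in dict(figure=0,cup=0).items(): print(n,[(round(r["confidence"],2),back("wrist",r["uv"],z)[0]) for r in bot.mark_of("wrist",n)[:1]])
E
```

```text
[[0.3777 0.2516 0.02  ]
 [0.3954 0.4066 0.02  ]
 [0.5559 0.389  0.02  ]
 [0.5379 0.2316 0.02  ]] ((466.71002197265625, 319.44775390625), (158.4405059814453, 161.4490203857422), 83.4728012084961)
-6.709979073939225 [0.4667 0.3197]
[0.04, -0.035] [0.5024 0.2803]
[-0.04, -0.035] [0.4229 0.2896]
[-0.04, 0.04] [0.4317 0.3641]
[0.04, 0.04] [0.5111 0.3548]
figure [(0.71, array([0.6194, 0.3714, 0.    ]))]
cup [(0.89, array([0.7086, 0.3594, 0.    ]))]
```

```bash
python3 -m pendant '[[[2.6,2.6,1.5,0,0,0,30],[2.6,2.6,2,0,0,0,30],[2.6,2.6,2,0,0,0,30],[2.6,2.6,2,0,0,0.067,30],[1.6,2,2,0,0,0.067,30]]]'; python3 -m pendant '[[[0,0,0,0,0,0,30],[0,0,0,0,0,0,30]]]' >/dev/null; python3 h.py .417 .3255 .06 173.3
```

```text
time: 33.37
ee_pos: [0.4288, 0.3181, 0.1692]
tcp_rot: [179.7, 0.2, 171.6]
wrist_force: [0.4, 0.2, -1.7]
opening: 0.0354
t 33.53 at [0.424  0.3201 0.1641] [179.9071  -0.0863 171.4689] shift [ 0.76  0.42 10.41] turn [ 0.002 -0.001 -0.032] q [37.  2. -1. 87.  0. 46.] F [ 0.7 -0.9 -1.1] open 35.4
tip z 0.1076
```

```bash
python3 -m pendant '[[[0.76,0.42,3,0,0,-0.032,30],[0,0,3,0,0,0,30],[0,0,3,0,0,0,30],[0,0,0,0,0,0,30],[0,0,0,0,0,0,30]]]'; python3 h.py .417 .3255 .016 173.3
```

```text
time: 33.95
ee_pos: [0.4201, 0.3244, 0.0747]
tcp_rot: [179.7, 0.1, 173.2]
wrist_force: [0.3, 0.3, -0.0]
opening: 0.0354
t 33.95 at [0.4201 0.3244 0.0747] [179.7444   0.1373 173.1708] shift [0.34 0.05 5.87] turn [ 0.004  0.002 -0.002] q [ 38.   2. -10.  77.   0.  44.] F [ 0.3  0.3 -0. ] open 35.4
tip z 0.0182
```

```bash
python3 -m pendant '[[[0.35,0.05,2,0,0,0,30],[0.1,0,1.8,0,0,0,30],[0,0,0.7,0,0,0,30],[0,0,0,0,0,0,30]]]'; python3 h.py .417 .3255 .016 173.3
```

```text
time: 34.28
ee_pos: [0.4209, 0.326, 0.0367]
tcp_rot: [179.4, 0.5, 172.9]
wrist_force: [0.5, 0.2, -1.7]
opening: 0.0353
t 34.28 at [0.4209 0.326  0.0367] [179.4253   0.4936 172.9172] shift [ 0.4  -0.11  2.07] turn [ 0.01   0.009 -0.007] q [ 38.   3. -14.  73.   0.  45.] F [ 0.5  0.2 -1.7] open 35.3
tip z -0.0198
```

```bash
python3 -m pendant '[[[0.35,-0.1,0.8,0.01,0.009,0,30],[0.1,0,0.7,0,0,0,30],[0,0,0.3,0,0,0,30]]]'; python3 h.py .417 .3255 .016 173.3
```

```text
time: 34.53
ee_pos: [0.4189, 0.3267, 0.0228]
tcp_rot: [179.8, 0.2, 172.8]
wrist_force: [-0.4, -0.6, -2.2]
opening: 0.0355
t 34.53 at [0.4189 0.3267 0.0228] [179.8005   0.1878 172.833 ] shift [ 0.18 -0.14  0.68] turn [ 0.003  0.003 -0.008] q [ 38.   3. -15.  72.   0.  45.] F [-0.4 -0.6 -2.2] open 35.5
tip z -0.0337
```

```bash
python3 -m pendant '[[[0.15,-0.1,0.35,0.003,0.003,0,30],[0.05,0,0.3,0,0,0,30],[0,0,0.2,0,0,0,30]]]'; python3 h.py .417 .3255 .016 173.3; python3 -m pendant '[[[0,0,0.1,0,0,0,30],[0,0,0.1,0,0,0,30]]]'; python3 h.py .417 .3255 .016 173.3
```

```text
time: 34.78
ee_pos: [0.4171, 0.3263, 0.0145]
tcp_rot: [179.9, 0.0, 172.8]
wrist_force: [-8.5, -5.2, 38.6]
opening: 0.0352
t 34.78 at [0.4171 0.3263 0.0145] [179.942    0.0478 172.8431] shift [ 0.   -0.08 -0.15] turn [ 0.001  0.001 -0.008] q [ 38.   4. -15.  71.   0.  45.] F [-8.5 -5.2 38.6] open 35.2
tip z -0.042
time: 34.95
ee_pos: [0.4172, 0.3263, 0.0146]
tcp_rot: [179.9, 0.1, 172.8]
wrist_force: [-3.1, -2.4, 7.9]
opening: 0.0355
t 34.95 at [0.4172 0.3263 0.0146] [179.914    0.1003 172.849 ] shift [ 0.01 -0.09 -0.14] turn [ 0.001  0.002 -0.008] q [ 38.   4. -15.  71.  -0.  45.] F [-3.1 -2.4  7.9] open 35.5
tip z -0.0419
```

```bash
python3 -m pendant '[[[0,0,0,0,0,0,60],[0,0,0,0,0,0,60],[0,0,0,0,0,0,60],[0,0,-1,0,0,0,60],[0,0,-3,0,0,0,60]]]'; python3 -m pendant '[[[0,0,-4,0,0,0,60],[0,0,-4,0,0,0,100],[-0.5,-3.5,-2,0,0,0,100],[-1,-3.7,-2,0,0,-0.09,100],[-1,-3.7,0,0,0,-0.09,100]]]' ; python3 -m pendant '[[[-1,-3.7,0,0,0,-0.09,100],[-1,-3.7,0,0,0,0,100],[-1,-3.7,0,0,0,0,100],[-1,-3.7,0,0,0,0,100],[0,0,0,0,0,0,100]]]' >/dev/null;  python3 h.py .4992 -.0054 .1 188.8; python3 mk.py
```

```text
time: 35.37
ee_pos: [0.415, 0.3248, 0.0516]
tcp_rot: [-179.8, -0.2, 172.9]
wrist_force: [0.5, 0.1, -0.0]
opening: 0.051
time: 35.78
ee_pos: [0.4294, 0.2177, 0.1837]
tcp_rot: [180.0, 0.1, -176.2]
wrist_force: [0.8, 0.4, 0.7]
opening: 0.0856
t 36.2 at [0.4926 0.0662 0.1921] [ 179.9957    0.7692 -170.4197] shift [ 0.67 -7.17  9.2 ] turn [0.    0.013 0.014] q [ 8. -4. -3. 90.  0. -2.] F [ 0.3 -0.  -0.2] open 85.4
tip z 0.1356
scene (0.602,-0.113) (0.615,0.088) (0.504,-0.125) (0.503,-0.008) (0.506,0.083) (0.407,0.327)
side (0.606,-0.113) (0.618,0.095) (0.508,-0.115) (0.508,0.002) (0.507,0.084) (0.413,0.332)
```

```bash
python3 -m pendant '[[[0.35,-3.6,1.5,0,0.013,0.014,65],[0.3,-3.5,1.5,0,0,0,65],[0,0,3,0,0,0,65],[0,0,2,0,0,0,65],[0,0,0,0,0,0,65]]]' ;  python3 h.py .4992 -.0054 .08 188.8
```

```text
time: 36.82
ee_pos: [0.4963, 0.0062, 0.1111]
tcp_rot: [179.8, 0.2, -170.2]
wrist_force: [-0.2, -0.7, -0.0]
opening: 0.0558
t 36.82 at [0.4963 0.0062 0.1111] [ 179.8432    0.182  -170.235 ] shift [-0.08 -1.2   3.11] turn [0.003 0.003 0.017] q [  1.  -3. -11.  82.   0.  -9.] F [-0.2 -0.7 -0. ] open 55.8
tip z 0.0546
```

```bash
python3 -m pendant '[[[-0.08,-1.2,1,0.003,0.003,0.017,65],[0,0,1.5,0,0,0,65],[0,0,0,0,0,0,65],[0,0,0,0,0,0,65]]]' ;  python3 h.py .4992 -.0054 .05 188.8
```

```text
time: 37.15
ee_pos: [0.4996, -0.0026, 0.0876]
tcp_rot: [-180.0, 0.1, -170.9]
wrist_force: [0.4, 0.2, 0.4]
opening: 0.0553
t 37.15 at [ 0.4996 -0.0026  0.0876] [-179.9501    0.0694 -170.9425] shift [ 0.09 -0.26  3.76] turn [-0.001  0.001  0.004] q [ -0.  -2. -13.  79.  -0.  -9.] F [0.4 0.2 0.4] open 55.3
tip z 0.0311
```

```bash
python3 -m pendant '[[[0.09,-0.28,0.5,0,0,0,65],[0,0,0,0,0,0,65]]]' ;  python3 h.py .4992 -.0054 .014 188.8;  python3 -m pendant '[[[0.05,0,2.2,0,0,0,65],[0.1,0,2,0,0,0,65],[0,0,1.5,0,0,0,65],[0,0,0,0,0,0,65]]]' ;  python3 h.py .4992 -.0054 .014 188.8;
```

```text
time: 37.32
ee_pos: [0.5, -0.005, 0.0842]
tcp_rot: [-179.9, 0.2, -170.9]
wrist_force: [1.1, 0.0, -0.3]
opening: 0.0556
t 37.32 at [ 0.5    -0.005   0.0842] [-179.9248    0.1796 -170.8562] shift [ 0.11 -0.02  7.02] turn [-0.001  0.003  0.006] q [ -1.  -2. -14.  79.  -0. -10.] F [ 1.1  0.  -0.3] open 55.6
tip z 0.0277
time: 37.65
ee_pos: [0.5018, -0.0051, 0.0301]
tcp_rot: [-179.8, 0.6, -170.8]
wrist_force: [-0.4, 0.0, -1.1]
opening: 0.0556
t 37.65 at [ 0.5018 -0.0051  0.0301] [-179.8428    0.63   -170.8254] shift [0.28 0.02 1.61] turn [-0.003  0.011  0.007] q [ -1.  -1. -19.  72.  -0. -10.] F [-0.4  0.  -1.1] open 55.6
tip z -0.0264
```

```bash
python3 -m pendant '[[[0.28,0.02,0.8,-0.003,0.011,0.007,65],[0,0,0.6,0,0,0,65],[0,0,0.3,0,0,0,45],[0,0,0.1,0,0,0,30],[0,0,0,0,0,0,30]]]' 40;  python3 h.py .4992 -.0054 .014 188.8;  python3 -m pendant '[[[0,0,0,0,0,0,30],[0,0,0,0,0,0,30],[0,0,0,0,0,0,30]]]'
```

```text
time: 38.07
ee_pos: [0.5009, -0.0054, 0.0146]
tcp_rot: [-180.0, 0.2, -171.3]
wrist_force: [0.1, -0.3, -1.1]
opening: 0.0353
t 38.07 at [ 0.5009 -0.0054  0.0146] [-179.9919    0.1713 -171.2651] shift [0.16 0.02 0.06] turn [-0.     0.003 -0.001] q [ -1.  -0. -19.  71.   0.  -9.] F [ 0.1 -0.3 -1.1] open 35.3
tip z -0.0419
time: 38.32
ee_pos: [0.5013, -0.0054, 0.0153]
tcp_rot: [-180.0, 0.2, -171.3]
wrist_force: [-0.4, 0.5, -1.5]
opening: 0.0355
```

```bash
python3 -m pendant '[[[0,0,-2,0,0,0,30],[0,0,-3.5,0,0,0,30],[0,0,-3.5,0,0,0,30],[0,0,-2.5,0,0,0,30],[-0.2,3.6,0,0,0,0,30]]]'; python3 -m pendant '[[[-0.2,3.6,0,0,0,0,30],[-0.2,3.6,0,0,0,0,30],[-0.2,3.6,0,0,0,0,30],[-0.2,3.6,0,0,0,0,30],[-0.2,3.6,0,0,0,0,30]]]' >/dev/null; python3 -m pendant '[[[-0.2,3.6,0,0,0,0.09,30],[-0.2,3.6,0,0,0,0.09,30],[0,0,0,0,0,0.09,30],[0,0,0,0,0,0,30],[0,0,0,0,0,0,30]]]'; python3 h.py .467 .3197 .06 173.3
```

```text
time: 38.73
ee_pos: [0.4956, 0.0275, 0.133]
tcp_rot: [-180.0, -0.1, -171.5]
wrist_force: [1.9, 0.8, -1.5]
opening: 0.0356
time: 39.57
ee_pos: [0.4748, 0.2951, 0.1376]
tcp_rot: [179.8, 0.4, 172.5]
wrist_force: [-0.6, 1.2, -1.9]
opening: 0.0355
t 39.57 at [0.4748 0.2951 0.1376] [179.7841   0.39   172.4987] shift [1.14 2.31 7.77] turn [ 0.004  0.007 -0.014] q [32.  5. -0. 84. -0. 39.] F [-0.6  1.2 -1.9] open 35.5
tip z 0.0811
```

```bash
python3 -m pendant '[[[1.14,2.3,1,0.004,0.007,-0.014,30],[0,0,2.5,0,0,0,30],[0,0,2.5,0,0,0,30],[0,0,0,0,0,0,30]]]'; python3 h.py .467 .3197 .05 173.3
```

```text
time: 39.9
ee_pos: [0.4681, 0.3177, 0.078]
tcp_rot: [179.9, 0.2, 173.8]
wrist_force: [-0.9, -0.9, -2.3]
opening: 0.0355
t 39.9 at [0.4681 0.3177 0.078 ] [179.903    0.1612 173.8265] shift [0.14 0.18 2.8 ] turn [0.002 0.003 0.009] q [34.  7. -5. 78. -0. 40.] F [-0.9 -0.9 -2.3] open 35.5
tip z 0.0215
```

```bash
python3 -m pendant '[[[0.14,0.18,1.8,0,0,0.009,30],[0,0,1.6,0,0,0,30],[0,0,0.6,0,0,0,30],[0,0,0,0,0,0,30]]]'; python3 h.py .467 .3197 .0165 173.3
```

```text
time: 40.23
ee_pos: [0.4686, 0.3162, 0.0402]
tcp_rot: [179.9, 0.2, 173.5]
wrist_force: [-0.2, 0.4, -1.3]
opening: 0.0356
t 40.23 at [0.4686 0.3162 0.0402] [179.8775   0.2372 173.4853] shift [0.21 0.32 2.37] turn [0.002 0.004 0.003] q [34.  7. -8. 74. -0. 41.] F [-0.2  0.4 -1.3] open 35.6
tip z -0.0163
```

```bash
python3 -m pendant '[[[0.2,0.32,0.9,0,0.004,0,30],[0.05,0,0.8,0,0,0,30],[0,0,0.2,0,0,0,30]]]'; python3 h.py .467 .3197 .0165 173.3; python3 -m pendant '[[[0,0,0.2,0,0,0,30],[0,0,0.15,0,0,0,30]]]'; python3 h.py .467 .3197 .0165 173.3
```

```text
time: 40.48
ee_pos: [0.4684, 0.3197, 0.0238]
tcp_rot: [179.7, 0.2, 173.5]
wrist_force: [-0.3, -0.1, -1.9]
opening: 0.0358
t 40.48 at [0.4684 0.3197 0.0238] [179.715    0.1804 173.481 ] shift [ 0.14 -0.02  0.73] turn [0.005 0.003 0.003] q [ 34.   8. -10.  72.   0.  41.] F [-0.3 -0.1 -1.9] open 35.8
tip z -0.0327
time: 40.65
ee_pos: [0.4687, 0.3199, 0.0205]
tcp_rot: [179.7, 0.2, 173.5]
wrist_force: [-0.0, -0.1, -1.7]
opening: 0.0351
t 40.65 at [0.4687 0.3199 0.0205] [179.6924   0.2084 173.5013] shift [ 0.16 -0.04  0.4 ] turn [0.005 0.004 0.004] q [ 34.   8. -10.  72.   0.  41.] F [-0.  -0.1 -1.7] open 35.1
tip z -0.036
```

```bash
python3 -m pendant '[[[0.1,0,0.25,0.005,0.004,0,30],[0,0,0.2,0,0,0,30],[0,0,0,0,0,0,30]]]'; python3 h.py .467 .3197 .016 173.3; python3 -m pendant '[[[0,0,0.15,0,0,0,30],[0,0,0,0,0,0,30]]]'; python3 h.py .467 .3197 .016 173.3
```

```text
time: 40.9
ee_pos: [0.4678, 0.3202, 0.0161]
tcp_rot: [180.0, -0.0, 173.5]
wrist_force: [0.4, 0.4, -1.3]
opening: 0.0353
t 40.9 at [0.4678 0.3202 0.0161] [179.983   -0.0121 173.5237] shift [ 0.07 -0.06  0.01] turn [ 0.    -0.     0.004] q [ 34.   9. -10.  72.   0.  41.] F [ 0.4  0.4 -1.3] open 35.3
tip z -0.0404
time: 41.07
ee_pos: [0.4681, 0.3206, 0.0157]
tcp_rot: [179.9, 0.0, 173.5]
wrist_force: [0.0, 0.4, -1.1]
opening: 0.0354
t 41.07 at [0.4681 0.3206 0.0157] [179.9381   0.0422 173.5372] shift [ 0.1  -0.1  -0.03] turn [0.001 0.001 0.004] q [ 34.   9. -10.  71.   0.  41.] F [ 0.   0.4 -1.1] open 35.4
tip z -0.0408
```

```bash
python3 -m pendant '[[[0,0,0.1,0,0,0,30],[0,0,0,0,0,0,60],[0,0,0,0,0,0,60],[0,0,0,0,0,0,60],[0,0,-1,0,0,0,60]]]'; python3 -m pendant '[[[0,0,-3,0,0,0,60],[0,0,-4,0,0,0,60],[0,0,-4,0,0,0,60],[-1.5,-3.4,-2,0,0,0,100],[-1.5,-3.4,-2,0,0,0,100]]]' >/dev/null ; python3 -m pendant '[[[-1.5,-3.4,0,0,0,0,100],[-1.5,-3.4,0,0,0,0,100],[-1.5,-3.4,0,0,0,0,100],[-1.5,-3.4,0,0,0,0,100],[-1.5,-3.4,0,0,0,0,100]]]' >/dev/null;python3 -m pendant '[[[-1.5,-3.4,0,0,0,0,100],[-1.5,-3.4,0,0,0,-0.08,100],[-1.5,-3.4,0,0,0,-0.09,100],[0,0,0,0,0,-0.09,100],[0,0,0,0,0,0,100]]]';  python3 h.py .6062 -.111 .1 188.4; python3 mk.py
```

```text
time: 41.48
ee_pos: [0.4677, 0.3204, 0.0241]
tcp_rot: [180.0, 0.0, 173.5]
wrist_force: [0.4, -0.1, -0.2]
opening: 0.0514
time: 42.73
ee_pos: [0.5856, -0.0482, 0.195]
tcp_rot: [-179.9, 0.8, -170.7]
wrist_force: [0.4, 0.2, 0.2]
opening: 0.0855
t 42.73 at [ 0.5856 -0.0482  0.195 ] [-179.9274    0.7673 -170.653 ] shift [-0.88 -6.52  9.52] turn [-0.001  0.013  0.017] q [ -5.   9.  10.  91.   0. -14.] F [0.4 0.2 0.2] open 85.5
tip z 0.1385
scene (0.605,-0.102) (0.513,-0.119) (0.506,0.086) (0.469,0.322) (0.409,0.329)
side (0.621,0.091) (0.505,-0.117) (0.508,0.081) (0.413,0.329) (0.472,0.335)
```

```bash
python3 - <<'E'
from fit import *
stands()
E
python3 -m pendant '[[[-0.88,-3.3,1.5,0,0.013,0.017,75],[0,-3.2,2,0,0,0,75],[0,0,3,0,0,0,75],[0,0,1,0,0,0,75],[0,0,0,0,0,0,75]]]' ;  python3 h.py .6062 -.111 .08 188.4
```

```text
0.96 [217. 211. 271. 265.] xy [ 0.6067 -0.1107] yaw 8.3 1-iou 0.061
0.91 [453. 256. 517. 319.] xy [0.6198 0.0967] yaw 20.9 1-iou 0.126
0.76 [217.  77. 276. 132.] xy [ 0.5066 -0.1175] yaw 6.9 1-iou 0.025
time: 43.45
ee_pos: [0.6059, -0.1047, 0.1206]
tcp_rot: [-179.9, 0.3, -171.6]
wrist_force: [-0.0, 0.5, 0.5]
opening: 0.064
t 43.45 at [ 0.6059 -0.1047  0.1206] [-179.8867    0.3002 -171.552 ] shift [ 0.09 -0.62  4.06] turn [-0.002  0.005  0.001] q [-10.  13.   7.  84.  -0. -18.] F [-0.   0.5  0.5] open 64.0
tip z 0.0641
```

```bash
python3 -m pendant '[[[0.09,-0.65,1.5,0,0.005,0,75],[0,0,2,0,0,0,75],[0,0,0,0,0,0,75]]]' ;  python3 h.py .6065 -.111 .014 188.4; python3 -m pendant '[[[0,0,0,0,0,0,75]]]' ;  python3 h.py .6065 -.111 .014 188.4
```

```text
time: 43.7
ee_pos: [0.6067, -0.1095, 0.0865]
tcp_rot: [-179.8, 0.1, -171.4]
wrist_force: [-0.4, 0.0, -1.0]
opening: 0.0643
t 43.7 at [ 0.6067 -0.1095  0.0865] [-179.8431    0.1201 -171.4133] shift [ 0.05 -0.12  7.25] turn [-0.003  0.002  0.003] q [-10.  13.   4.  80.  -0. -19.] F [-0.4  0.  -1. ] open 64.3
tip z 0.03
time: 43.78
ee_pos: [0.6068, -0.1091, 0.0872]
tcp_rot: [-179.8, 0.1, -171.4]
wrist_force: [1.6, -0.1, 0.8]
opening: 0.0641
t 43.78 at [ 0.6068 -0.1091  0.0872] [-179.8338    0.1389 -171.3745] shift [ 0.07 -0.16  7.32] turn [-0.003  0.002  0.004] q [-10.  13.   4.  80.  -0. -19.] F [ 1.6 -0.1  0.8] open 64.1
tip z 0.0307
```

```bash
python3 -m pendant '[[[0.07,-0.2,2.5,0,0,0,75],[0.1,-0.05,2,0,0,0,75],[0,0,1.3,0,0,0,75],[0,0,0,0,0,0,75]]]' ;  python3 h.py .6065 -.111 .014 188.4
```

```text
time: 44.12
ee_pos: [0.6088, -0.1111, 0.0341]
tcp_rot: [-179.7, 0.6, -171.3]
wrist_force: [-1.2, 1.2, -0.1]
opening: 0.0638
t 44.12 at [ 0.6088 -0.1111  0.0341] [-179.6749    0.5912 -171.2582] shift [0.25 0.06 2.01] turn [-0.006  0.01   0.006] q [-10.  14.  -1.  74.  -0. -19.] F [-1.2  1.2 -0.1] open 63.8
tip z -0.0224
```

```bash
python3 -m pendant '[[[0.25,0.06,1,-0.006,0.01,0,75],[0,0,0.8,0,0,0,75],[0,0,0.4,0,0,0,50],[0,0,0.1,0,0,0,30],[0,0,0,0,0,0,30]]]' 40;  python3 h.py .6065 -.111 .014 188.8;  python3 -m pendant '[[[0,0,0,0,0,0,30],[0,0,0,0,0,0,30],[0,0,0,0,0,0,30]]]'
```

```text
time: 44.53
ee_pos: [0.6084, -0.1107, 0.0136]
tcp_rot: [-180.0, 0.2, -171.2]
wrist_force: [-0.6, -0.0, -1.1]
opening: 0.0355
t 44.53 at [ 0.6084 -0.1107  0.0136] [-179.9683    0.224  -171.2202] shift [ 0.19  0.   -0.04] turn [-0.001  0.004 -0.   ] q [-10.  15.  -2.  72.   0. -19.] F [-0.6 -0.  -1.1] open 35.5
tip z -0.0429
time: 44.78
ee_pos: [0.6086, -0.1108, 0.0142]
tcp_rot: [-180.0, 0.2, -171.2]
wrist_force: [0.9, -0.4, -0.5]
opening: 0.0358
```

```bash
python3 -m pendant '[[[0,0,-2,0,0,0,30],[0,0,-3.5,0,0,0,30],[0,0,-3.5,0,0,0,30],[0,0,-3,0,0,0,30],[0.2,3.6,0,0,0,0,30]]]'; python3 -m pendant '[[[0.2,3.6,0,0,0,0,30],[0.2,3.6,0,0,0,0,30],[0.2,3.6,0,0,0,0,30],[0.2,3.6,0,0,0,0,30],[0.2,3.6,0,0,0,0,30]]]' >/dev/null; python3 -m pendant '[[[0.2,3.6,0,0,0,0,30],[0.2,3.6,0,0,0,0,30],[0.2,3.6,0,0,0,0.09,30],[0.2,3.6,0,0,0,0.09,30],[0,2,0,0,0,0.09,30]]]' >/dev/null; python3 -m pendant '[[[0,0,0,0,0,0,30],[0,0,0,0,0,0,30]]]';python3 h.py .518 .3135 .06 173.3
```

```text
time: 45.2
ee_pos: [0.599, -0.0787, 0.1362]
tcp_rot: [-180.0, -0.1, -171.5]
wrist_force: [2.4, 0.6, -0.7]
opening: 0.0357
time: 46.2
ee_pos: [0.5336, 0.2784, 0.1427]
tcp_rot: [179.8, 0.5, 172.4]
wrist_force: [0.1, -0.7, -2.1]
opening: 0.0357
t 46.2 at [0.5336 0.2784 0.1427] [179.7984   0.5316 172.3661] shift [2.09 3.24 8.27] turn [ 0.003  0.009 -0.016] q [28. 11.  7. 85. -0. 35.] F [ 0.1 -0.7 -2.1] open 35.7
tip z 0.0862
```

```bash
python3 -m pendant '[[[2.0,3.2,1,0.003,0.009,-0.016,30],[0,0,2.5,0,0,0,30],[0,0,2.5,0,0,0,30],[0,0,0,0,0,0,30]]]'; python3 h.py .518 .3135 .05 173.3
```

```text
time: 46.53
ee_pos: [0.5194, 0.3122, 0.0831]
tcp_rot: [179.9, 0.2, 173.6]
wrist_force: [-0.5, -0.1, -2.2]
opening: 0.0352
t 46.53 at [0.5194 0.3122 0.0831] [179.8705   0.2129 173.5746] shift [0.17 0.1  3.31] turn [0.002 0.004 0.005] q [31. 12.  2. 79. -0. 37.] F [-0.5 -0.1 -2.2] open 35.2
tip z 0.0266
```

```bash
python3 -m pendant '[[[0.15,0.1,1.8,0,0,0.005,30],[0,0,1.8,0,0,0,30],[0,0,0.8,0,0,0,30],[0,0,0,0,0,0,30]]]'; python3 h.py .518 .3135 .0165 173.3
```

```text
time: 46.87
ee_pos: [0.5199, 0.3097, 0.0413]
tcp_rot: [179.9, 0.3, 173.3]
wrist_force: [0.3, 0.2, -1.6]
opening: 0.0356
t 46.87 at [0.5199 0.3097 0.0413] [179.8573   0.3048 173.2802] shift [0.25 0.35 2.48] turn [ 0.002  0.005 -0.   ] q [31. 13. -2. 75. -0. 38.] F [ 0.3  0.2 -1.6] open 35.6
tip z -0.0152
```

```bash
python3 -m pendant '[[[0.25,0.35,1,0,0.005,0,30],[0.05,0,0.8,0,0,0,30],[0,0,0.3,0,0,0,30]]]'; python3 h.py .518 .3135 .0155 173.3; python3 -m pendant '[[[0.1,0,0.3,0.003,0.003,0,30],[0,0,0.2,0,0,0,30],[0,0,0,0,0,0,30]]]'; python3 h.py .518 .3135 .0155 173.3
```

```text
time: 47.12
ee_pos: [0.5195, 0.3133, 0.0229]
tcp_rot: [179.7, 0.2, 173.2]
wrist_force: [1.0, 0.5, -1.7]
opening: 0.0355
t 47.12 at [0.5195 0.3133 0.0229] [179.7076   0.1972 173.2122] shift [0.15 0.   0.74] turn [ 0.005  0.003 -0.002] q [31. 13. -4. 73.  0. 38.] F [ 1.   0.5 -1.7] open 35.5
tip z -0.0336
time: 47.37
ee_pos: [0.5186, 0.3135, 0.0178]
tcp_rot: [179.9, 0.0, 173.2]
wrist_force: [-0.4, 0.2, -1.4]
opening: 0.0353
t 47.37 at [0.5186 0.3135 0.0178] [179.884    0.0293 173.2259] shift [ 0.06 -0.01  0.23] turn [ 0.002  0.001 -0.001] q [31. 14. -4. 72.  0. 38.] F [-0.4  0.2 -1.4] open 35.3
tip z -0.0387
```

```bash
python3 -m pendant '[[[0,0,0.2,0,0,0,30],[0,0,0.1,0,0,0,30],[0,0,0.05,0,0,0,30]]]'; python3 -m pendant '[[[0,0,0,0,0,0,60],[0,0,0,0,0,0,60],[0,0,0,0,0,0,60],[0,0,-1,0,0,0,60],[0,0,-3,0,0,0,60]]]'; python3 -m pendant '[[[0,0,-4,0,0,0,60],[0,0,-4,0,0,0,60],[0,0,-4,0,0,0,60],[0,0,-4,0,0,0,60],[-1.5,-3,0,0,0,0,100]]]';python3 -m pendant '[[[-1,-3.6,-1,0,0,0,100],[-1,-3.6,-1,0,0,0,100],[-1,-3.6,-1,0,0,0,100],[-1,-1,0,0,0,0,100],[0,0,0,0,0,0,100]]]'
cat > fin.py <<'E'
from fit import *
go(.55,.2,.25,180)
print("mat stands / tray stands (wrist)"); stands(draw="pics/fin.png")
for c in ("scene","side"):
    bot.camera(c)
    for n,z in dict(stand1=.003,blade=.05,bottle=.004,figure=0,blue_paint=0,green_paint=0,pot=0,cup=0).items():
        print(c,n,*[f'({back(c,r["uv"],z)[0][0]:.3f},{back(c,r["uv"],z)[0][1]:.3f}){r["confidence"]:.2f}' for r in bot.mark_of(c,n)[:7 if n=="stand1" else 1]])
E
python3 fin.py
```

```text
time: 47.62
ee_pos: [0.519, 0.3139, 0.0148]
tcp_rot: [179.8, 0.1, 173.2]
wrist_force: [0.0, 0.3, -1.6]
opening: 0.0352
time: 48.03
ee_pos: [0.5166, 0.3125, 0.0513]
tcp_rot: [-179.9, -0.3, 173.3]
wrist_force: [0.9, 0.1, -0.6]
opening: 0.0512
time: 48.45
ee_pos: [0.5266, 0.2835, 0.226]
tcp_rot: [179.9, -0.0, 173.5]
wrist_force: [1.9, 0.3, 0.6]
opening: 0.0617
time: 48.87
ee_pos: [0.5549, 0.1544, 0.2672]
tcp_rot: [179.6, 0.7, 173.5]
wrist_force: [0.5, 0.9, -0.3]
opening: 0.0853
t 48.87 at [0.5549 0.1544 0.2672] [179.6355   0.6793 173.5487] shift [1.02 4.46 1.74] turn [ 0.006  0.012 -0.113] q [16.  9. 18. 99.  0. 22.] F [ 0.5  0.9 -0.3] open 85.3
mat stands / tray stands (wrist)
0.89 [210. 139. 265. 191.] xy [0.5046 0.0771] yaw 20.5 1-iou 0.047
0.88 [464.  70. 524. 117.] xy [0.4673 0.3209] yaw -15.1 1-iou 0.167
0.72 [250. 247. 300. 300.] xy [0.6194 0.0949] yaw 23.5 1-iou 0.079
0.72 [467.   3. 534.  62.] xy [0.4142 0.3284] yaw -13.2 1-iou 0.198
0.6 [  7. 166.  83. 218.] xy [ 0.5064 -0.1185] yaw 6.7 1-iou 0.108
0.58 [457. 131. 514. 172.] xy [0.5167 0.3143] yaw 5.2 1-iou 0.191
scene stand1 (0.499,-0.123)0.84 (0.515,0.316)0.81 (0.407,0.327)0.76 (0.499,0.084)0.70 (0.466,0.324)0.63 (0.610,0.093)0.56
scene blade (0.502,-0.335)0.54
scene bottle (0.626,-0.271)0.83
scene figure (0.612,0.374)0.60
scene blue_paint (0.756,-0.203)0.78
scene green_paint (0.610,-0.369)0.75
scene pot (0.765,0.184)0.62
scene cup (0.710,0.366)0.81
side stand1 (0.503,-0.113)0.93 (0.472,0.320)0.74 (0.524,0.320)0.69 (0.513,0.079)0.68 (0.416,0.329)0.64 (0.615,0.093)0.59
side blade (0.503,-0.338)0.88
side bottle (0.633,-0.264)0.66
side figure (0.628,0.400)0.66
side blue_paint (0.759,-0.196)0.69
side green_paint (0.603,-0.372)0.79
side pot (0.774,0.190)0.83
side cup (0.703,0.353)0.56
```

```bash
python3 -c "
from workcell import bot
print(bot.job_done())"
```

```text
the job is handed in; nothing more can be done
None
```

The job is done and handed in at about 49 s of the 192 s allowed.

- **Bottle:** it stands upright near the middle of the coaster. The last check put it at about (0.63, -0.265), and the coaster's centre is about (0.629, -0.264).
- **Stands:** all six were present and probed. Three jammed: those at (0.606, -0.111), (0.618, -0.004) and (0.499, -0.005). In the other three the shoe went about 10 mm further, to its end stop.
- **Blade:** it hangs back in its slot. At my first try the tip touched the rim of the slot with about 10 N; I shifted it 3.5 mm and it then seated. The handle measured (0.4957, -0.3415), against (0.4960, -0.3414) at the start.
- **Tray:** the three jammed stands are in a row, at about (0.414, 0.328), (0.467, 0.321) and (0.517, 0.314). The three good ones are still where they were on the mat.

**Checks that were less clear:**
- The outline fits for the stands in the tray were poor, probably because the yellow floor confuses the colour mask. Their positions still agree across all three cameras.
- I had used up my picture views by then, so I judged the final state from the network readings and contact forces.
- The side camera placed the figure about 1 cm from its first reading, while the scene camera showed no change; the robot was never near it. The other bystanders show no real change.
- The highest forces were about 40 N, when the blade reached the end of a gap and when the first stand touched the tray floor. I saw no sign of a stand being knocked aside.

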